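# Hardness test on a rubber puck

## Robot

A 6-joint arm with a two-finger parallel gripper is mounted at the origin on the work surface. World frame = base frame: x ahead of the robot, y to its left, z up, the work surface at z = 0. Lengths are in m, angles in rad, forces in N, time in s.
With the tool pointing down it reaches from about 0.375 to 0.975 m from the base axis. Payload 3.8 kg.
Tool frame: the origin (TCP) lies at the very end of the fingers, on their centre line; the grasp point (between the pads) lies 19 mm behind it; z points along the fingers, y is the line along which they close (so a half turn about z gives the same grasp; the last joint's range is limited). The gripper opens to 85 mm and grips with 20 to 120 N. Pads are 22 mm wide; open, the fingers measure 114 mm over their backs; the gripper's body (76 mm by 85 mm) begins 54 mm behind the grasp point. The pads swing forward as they close: fully open they stand 13 mm farther back than shut.
Start: joints at [-1.381, 0.264, 1.604, -0, 1.274, -0.037], TCP at [0.152, -0.658, 0.231] pointing down, gripper open.
Joint ranges: [-2.63, 2.63], [-0.94, 2.18], [0.31, 2.57], [-1.31, 4.45], [0, 2.66], [-2.55, 2.55]. Speed limits (rad/s): [2.57, 2.57, 3.14, 3.14, 3.14, 3.14].

## Interface

Orientations are given as a rotation vector (axis times angle).
In Python, from workcell import read_state, read_camera, calibration, finish_job gives the robot as it stands.
- The arm moves only by the tool step_arm, never from a script. Its argument "commands" is a list of rows, each an object of numbers: "fingers": the gripper's target within -1 to 1 (shut at 1, half-way at 0, fully open at -1); "dx", "dy", "dz": the shift along the tool's x, y, z in m; "roll": the turn about the tool's z in degrees. In form: [{"fingers": .., "dx": .., "dy": .., "dz": .., "roll": ..}, ...]. A call has 1 to 8 rows; each row is the pose to reach, as a shift and turn from the pose commanded when the call began, along the tool's axes at that moment; what a row does not reach only later rows make up. A row lasts 1/8 s, in which the tool goes at most 62.5 mm and 10.7 degrees, less where a joint would pass 70% of its speed; a pose out of reach is approached as far as the arm can. A call with a gripper value outside its range is refused whole. The fingers move at their own pace and stop on an object; "squeeze" is the grip in N (left out, the last holds). Time passes only in rows, so rows that repeat a pose let the fingers close. It gives the time, the measured TCP pose, the force, the opening and the grip force at its end, in the units of the state.
- read_state(): the state, without advancing time (a new reading comes with each control period).
- read_camera(name): name is "scene" or "top" or "wrist"; returns (picture, depth): 480x640x3 uint8, blue, green, red; 480x640 float32, m along the optical axis (not along the pixel's ray), 0 where there is no reading.
- calibration(name): a dict with "intrinsics" (3x3 intrinsics, pixels), "k1" (the pictures are not rectified: a ray, as slopes to the right and down, at radius r is drawn at 1 + k1 r^2 times it, then the intrinsics apply), "world_to_cam" (4x4, takes a point from world to camera coordinates). Camera axes: x right, y up, looking along -z (the intrinsics and any distortion apply to the point x, -y, -z); pixel columns grow to the right and rows downward; lengths in m; the calibration is good to about 2 mm. A picture is of the moment at which its call begins: read the wrist's pose just before it. calibration takes no time and is no camera call; for the wrist camera it gives the pose at the moment of the call.
- finish_job(): hands the job in; it is judged then, once.
The state is a dict: "time": time; "q": joint angles; "joint_vel": joint speeds; "joint_torque": joint torques, N m; "tool_pos": TCP position; "tcp_rot": TCP orientation; "wrist_force": force on the tool from outside, world axes, zero at the start; "torque": the same for the moment, N m; "width": opening from 0.0 (shut) to 1.0 (fully open); "grip_force": force on a finger pad.
Only numpy, scipy, OpenCV 4.12 (cv2) and the standard library are available. Lean on these libraries where they do the work, as an engineer would, in place of code of your own. Each camera call takes 0.05 s, during which the arm holds its last target. There are 200 camera calls.

## Task

Take the hardness reading of the thick round rubber puck: lay it flat on the gauge stand's base, centred under the gauge's small foot, then press the plunger's head down until the foot is stopped by the puck and bears firmly on it (about 10 N, never near 40 N), and keep it there for a good second. Then let the plunger spring fully back up and leave the puck lying under the foot; do not disturb the other things on the bench.

Things in the scene. Friction and masses are not known exactly. Their poses are not given: they have to be found in the camera images.
- stand: Fixed grey stand. Origin on the bench straight below the gauge's foot; z up; -x the open front (dial side), +x the column side. Flat level base, top 24 mm up, 130 mm wide (y), from x -125 to +100 mm; parts can slide on it. Column 26 mm thick at x +66, 246 mm high. Its carriage (y -26 to 26, knob to 60; 185 to 231 mm up, arm and bushing to x -17) is clamped and guides the plunger.
- durometer: Dial hardness gauge on the plunger's lower end, moving with it. Origin: centre of the flat underside of its round foot (18 mm across, 14 high); axes as the stand's. Black case above the foot: 50 mm wide (y), x -13 to +13, z 14 to 88 mm; round dial bezel 57 mm across, centred at z 56, stands out to x -23. At rest the foot hangs 36 to 48 mm above the base's top (varies).
- press_head: Black mushroom head on top of the plunger, 40 mm across, 20 mm high, the highest part of the stand. Origin at the centre of its underside, z up; its flat top (about 32 mm across) is 20 mm above the origin, 284 to 296 mm above the bench at rest (varies).
- plunger (a joint): Downward travel of the spring plunger, m: 0 up, 0.034 at most. Push needed on the head: about 3 N to start, plus 0.2 N per mm of travel; any push beyond that bears on what lies under the foot. The thick puck stops it after 20 to 32 mm (foot height less 16 mm), at 7 to 9.4 N; 17 to 20 N on the head then gives 10 N at the foot. Springs back by itself.
- puck: The thick round rubber puck to be tested: black, 56 mm across, 16 mm thick, about 47 g, flat faces. Origin at the centre of its underside, z up. Starts flat on the bench.
- thin_disc: Bystander: thin round rubber disc, black, 56 mm across, 6 mm thick, lying on the bench. Origin at the centre of its underside.
- square_block: Bystander: square rubber block, black, 56 x 56 x 16 mm, lying on the bench. Origin at the centre of its underside. The puck, disc and block change places from start to start.
- caliper: Bystander: digital caliper lying flat, 225 mm long along its x, jaws to -x, 12 mm high. Origin under the middle of its beam.
- pen: Bystander: marker pen lying along its x, 122 mm long, 16 mm thick. Origin under its middle.
- wash_bottle: Bystander: closed white bottle, 62 mm across, 150 mm high, upright. Origin at the centre of its underside.
- check_block: Bystander: steel checking block, 45 x 45 x 20 mm. Origin at the centre of its underside.
- mouse: Bystander: black computer mouse, 105 x 60 mm, 32 mm high, on its mat at the right. Origin at the centre of its underside.
Things that resemble listed ones, but are neither listed nor needed, are in the scene too. What is shaped like the puck but green or turquoise is not meant.

How it is judged:
By the outcome, as a careful person would: the job done as asked, in the order asked, and still so for the second after the job is handed in, with the robot touching nothing.
It also fails if it takes over 64 s, if anything falls off the work surface, if the arm or the gripper's body presses on something with over 40 N, if the wrist force passes 120 N, or if a joint passes its speed limit or range.

## Working session

There is one attempt and no reset: what is moved stays moved. The work goes in short steps, Python scripts to look and compute and a tool call to move; the robot and the scene stay as the last step left them, time stands still between calls to the robot, and variables do not carry over. Pictures are saved under pics/ and viewed, at most 10 in all, crops included, and the job is handed in when it is done.

Besides the shell and the picture viewer there is one more tool, called after "Request:" in YAML: its name, and indented under it one key for each argument. step_arm: Moves the arm, as the interface text tells. Its arguments: {"type":"object","properties":{"commands":{"type":"array","items":{"type":"object","properties":{"fingers":{"type":"number"},"dx":{"type":"number"},"dy":{"type":"number"},"dz":{"type":"number"},"roll":{"type":"number"}}}},"squeeze":{"type":"number"}},"required":["commands"]}

```bash
ls; mkdir -p pics; cat > h.py <<'E'
import numpy as np, cv2
from workcell import read_state, read_camera, calibration, finish_job
def load(n):
    return np.load(f'{n}.npz')
def snap(n,tag):
    c=calibration(n); im,d=read_camera(n)
    cv2.imwrite(f'pics/{tag}.png',im); np.savez(tag,im=im,d=d,K=np.array(c['intrinsics']),k1=c['k1'],T=np.array(c['world_to_cam']))
    return im,d
def rays(f,uv):
    K=f['K'];k1=float(f['k1']);uv=np.atleast_2d(np.array(uv,float))
    p=np.c_[(uv[:,0]-K[0,2])/K[0,0],(uv[:,1]-K[1,2])/K[1,1]]
    s=p.copy()
    for _ in range(20): s=p/(1+k1*(s**2).sum(1,keepdims=True))
    T=f['T'];dc=np.c_[s[:,0],-s[:,1],-np.ones(len(s))]
    return -T[:3,:3].T@T[:3,3], dc@T[:3,:3]
def onplane(f,uv,z):
    o,d=rays(f,uv); return o+d*((z-o[2])/d[:,2])[:,None]
def ondepth(f,uv):
    o,d=rays(f,uv); uv=np.atleast_2d(uv).astype(int)
    return o+d*f['d'][uv[:,1],uv[:,0]][:,None]
def project(f,P):
    P=np.atleast_2d(P);T=f['T'];c=P@T[:3,:3].T+T[:3,3]
    s=np.c_[c[:,0]/-c[:,2],-c[:,1]/-c[:,2]];s*=1+float(f['k1'])*(s**2).sum(1,keepdims=True)
    return np.c_[s[:,0]*f['K'][0,0]+f['K'][0,2],s[:,1]*f['K'][1,1]+f['K'][1,2]]
E
python3 - <<'E'
from h import *
print(read_state())
for n in('scene','top'): 
    snap(n,n+'0'); f=load(n+'0'); print(n,f['K'],f['k1'],f['T'])
E
```

```text
pics
{'time': 0.0, 'q': array([-1.38088884e+00,  2.64776553e-01,  1.60538455e+00,  4.92220872e-06,
        1.27369051e+00, -3.69491063e-02]), 'joint_vel': array([-0.00060983,  0.00041282, -0.00044567, -0.00059374,  0.00183308,
       -0.00074748]), 'joint_torque': array([ 5.07731438e-04, -5.15104759e+01, -3.67309856e+01,  4.70132920e-05,
        1.29487971e-02,  2.12520263e-05]), 'tool_pos': array([ 0.15164709, -0.65699199,  0.22994056]), 'tcp_rot': array([-3.11916649e+00, -3.55324645e-01,  2.63553342e-04]), 'wrist_force': array([0.02813967, 0.39305677, 0.71108271]), 'torque': array([-0.00539306,  0.04686409,  0.00212751]), 'grip_force': 0.0, 'width': 1.001775736943898}
scene [[439.42030892   0.         321.70251587]
 [  0.         439.42030892 242.0642413 ]
 [  0.           0.           1.        ]] -0.027258837767538954 [[-0.25512272  0.96663597 -0.02296302  0.14767707]
 [-0.63456269 -0.14946572  0.75828108  0.20011221]
 [ 0.72954958  0.2080262   0.65152322 -1.53360986]
 [ 0.          0.          0.          1.        ]]
top [[434.89745892   0.         314.11302629]
 [  0.         434.89745892 239.77488029]
 [  0.           0.           1.        ]] 0.012642094110999284 [[ 0.00390147 -0.99995495  0.00865257 -0.03630482]
 [ 0.99270008  0.00491593  0.12050888 -0.53608242]
 [-0.12054599  0.00811924  0.99267454 -1.16680107]
 [ 0.          0.          0.          1.        ]]
```

View pics/scene0.png

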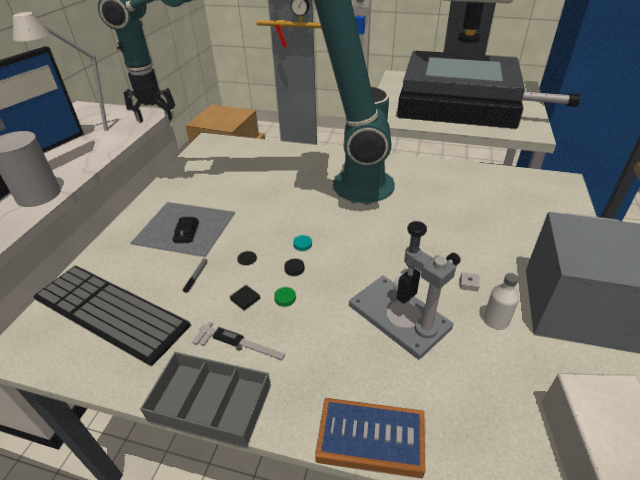

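View pics/top0.png

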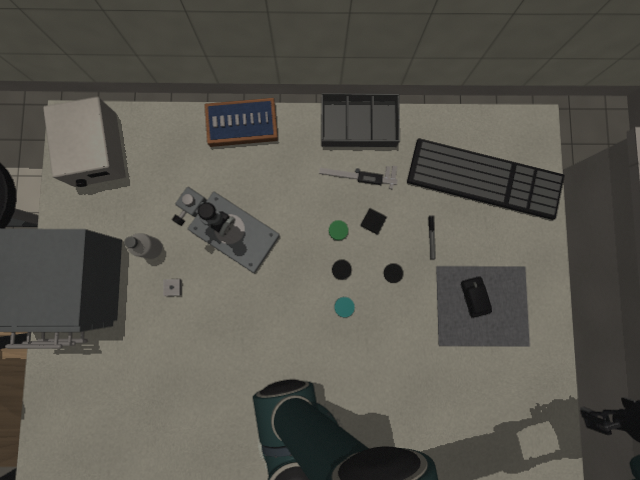

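The top view shows the puck candidates at (342,269) and (393,273). The stand's head is at about (207,211), and its base front faces lower right, towards about (265,250).

```bash
cat > a.py <<'E'
from h import *
f=load('top0'); im=f['im']; hsv=cv2.cvtColor(im,cv2.COLOR_BGR2HSV)
m=((hsv[...,2]<60)).astype(np.uint8)
n,l,s,c=cv2.connectedComponentsWithStats(m)
for i in range(1,n):
    x,y,w,h,a=s[i]
    if 40<a<2500 and 150<c[i][0]<520 and 160<c[i][1]<330:
        mm=(l==i); dd=f['d'][mm]; ys,xs=np.nonzero(mm); P=ondepth(f,np.c_[xs,ys])
        print(i,c[i].round(1),(w,h),a,'z med',np.median(P[:,2]).round(4),'xy@16',onplane(f,c[i],.016).round(4)[0],'max z',np.percentile(P[:,2],98).round(3))
# head by height
ys,xs=np.mgrid[160:300,150:300]; uv=np.c_[xs.ravel(),ys.ravel()]; P=ondepth(f,uv)
print('maxz',np.percentile(P[:,2],[98,99,99.5,100]))
k=P[:,2]>.272; H=P[k]; print('head',k.sum(),H.mean(0),H.min(0),H.max(0), uv[k].min(0),uv[k].max(0))
k=(abs(P[:,2]-.024)<.008); B=P[k]; r=cv2.minAreaRect(B[:,:2].astype(np.float32)*1000); print('base',k.sum(),np.median(B[:,2]),r,cv2.boxPoints(r))
k=(abs(P[:,2]-.246)<.006);print('column top',P[k].mean(0),k.sum())
E
python3 a.py
```

```text
156 [369.3 177.5] (np.int32(28), np.int32(16)) 216 z med 0.0112 xy@16 [ 0.7177 -0.1904  0.016 ] max z 0.016
171 [211.1 218.9] (np.int32(37), np.int32(46)) 709 z med 0.2237 xy@16 [0.5958 0.255  0.016 ] max z 0.297
175 [373.  221.1] (np.int32(25), np.int32(26)) 392 z med 0.0158 xy@16 [ 0.592  -0.1996  0.016 ] max z 0.02
177 [178.  219.9] (np.int32(13), np.int32(11)) 74 z med 0.2245 xy@16 [0.5926 0.3473 0.016 ] max z 0.23
179 [430.6 230.6] (np.int32(6), np.int32(43)) 121 z med 0.0136 xy@16 [ 0.5659 -0.3611  0.016 ] max z 0.021
184 [227.9 228.2] (np.int32(12), np.int32(17)) 74 z med 0.1342 xy@16 [0.5696 0.2074 0.016 ] max z 0.154
203 [238.4 246.8] (np.int32(20), np.int32(23)) 193 z med 0.0236 xy@16 [0.5176 0.1767 0.016 ] max z 0.029
210 [153.9 248.8] (np.int32(19), np.int32(22)) 209 z med 0.0467 xy@16 [0.5107 0.4105 0.016 ] max z 0.084
211 [266.8 253.5] (np.int32(25), np.int32(37)) 68 z med 0.0165 xy@16 [0.4993 0.0975 0.016 ] max z 0.025
236 [341.2 269.5] (np.int32(19), np.int32(20)) 304 z med 0.0155 xy@16 [ 0.4556 -0.1095  0.016 ] max z 0.02
243 [392.9 273. ] (np.int32(19), np.int32(19)) 295 z med 0.0061 xy@16 [ 0.4466 -0.2531  0.016 ] max z 0.011
249 [476.  296.8] (np.int32(32), np.int32(42)) 914 z med 0.0317 xy@16 [ 0.3823 -0.4808  0.016 ] max z 0.04
maxz [0.24440927 0.29476697 0.29742617 1.22317054]
head 353 [0.52275553 0.14437083 0.52854447] [ 0.39165751 -0.02419431  0.28362732] [0.58622963 0.22220681 1.22317054] [151 161] [299 299]
base 3330 0.023159487525097444 ((506.53997802734375, 253.30825805664062), (248.4298553466797, 348.55029296875), 40.62044143676758) [[298.795    304.7204  ]
 [525.717     40.157097]
 [714.2849   201.89612 ]
 [487.36298  466.4594  ]]
column top [0.60056549 0.25512596 0.24497911] 106
```

```bash
cat > b.py <<'E'
from h import *
f=load('top0'); im=f['im']
ys,xs=np.mgrid[175:285,165:290]; uv=np.c_[xs.ravel(),ys.ravel()]; P=ondepth(f,uv)
k=(P[:,2]>.27)&(P[:,2]<.31); H=P[k]; print('head',k.sum(),H.mean(0).round(4),H.min(0).round(4),H.max(0).round(4)); 
t=H[H[:,2]>np.percentile(H[:,2],50)-.001]; print('top',t.mean(0),np.median(t[:,2]))
def big(k):
    m=np.zeros((480,640),np.uint8); q=uv[k]; m[q[:,1],q[:,0]]=1
    n,l,s,c=cv2.connectedComponentsWithStats(m); i=1+np.argmax(s[1:,4]); return l==i
m=big((P[:,2]>.017)&(P[:,2]<.032))
yy,xx=np.nonzero(m); B=onplane(f,np.c_[xx,yy],.024); r=cv2.minAreaRect(B[:,:2].astype(np.float32)*1000); print('base',len(B),r,cv2.boxPoints(r).round(1).tolist())
k=(abs(P[:,2]-.246)<.006); m=big(k); yy,xx=np.nonzero(m); C=onplane(f,np.c_[xx,yy],.246);print('coltop',C.mean(0).round(4),len(C),(C.max(0)-C.min(0)).round(3))
a=cv2.resize(im[170:290,160:310],None,fx=5,fy=5,interpolation=cv2.INTER_CUBIC)
s=load('scene0')['im'][210:360,340:470]; s=cv2.resize(s,None,fx=4,fy=4)
cv2.imwrite('pics/crop1.png',s)
cv2.imwrite('pics/crop2.png',a)
E
python3 b.py
```

```text
head 264 [0.567  0.2012 0.2944] [0.5486 0.1827 0.2836] [0.5862 0.2222 0.2995]
top [0.5677553  0.20163403 0.29540864] 0.29527253853810453
base 3027 ((561.1615600585938, 190.90182495117188), (226.76734924316406, 130.48513793945312), 57.51577377319336) [[445.20001220703125, 130.3000030517578], [555.2999877929688, 60.20000076293945], [677.0999755859375, 251.5], [567.0, 321.6000061035156]]
coltop [0.6027 0.2584 0.246 ] 100 [0.023 0.023 0.   ]
```

View pics/crop2.png

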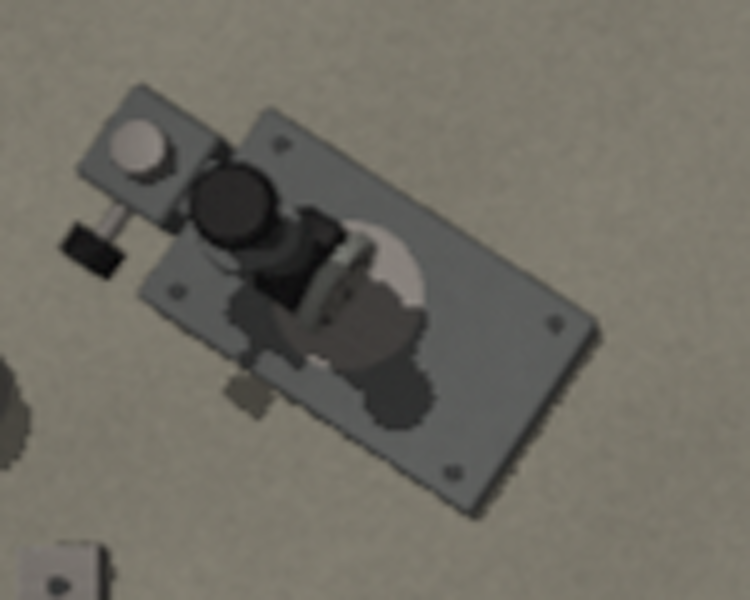

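The base rectangle and the head agree: stand origin at about (0.568, 0.2015), +x heading 57.5°. The thick puck is at (0.456, -0.110). I'll grip it with the closing axis along stand x, set it on the front of the base, then push it in with the back of an open finger.

```bash
cat > go.py <<'E'
import sys; from h import *
from scipy.spatial.transform import Rotation as R
x,y,z,h=map(float,sys.argv[1:5]); s=read_state(); M=R.from_rotvec(s['tcp_rot']).as_matrix()
d=M.T@(np.array([x,y,z])-s['tool_pos']); hy=np.degrees(np.arctan2(M[1,1],M[0,1])); r=-((h-hy+180)%360-180)
print('t',round(s['time'],2),'pos',s['tool_pos'].round(4),'yhead',hy.round(2),'tilt',M[:,2].round(3),'q6',s['q'][5].round(2),'d',d.round(4),'roll',round(r,1))
E
python3 go.py .456 -.110 .16 57.5
```

```text
t 0.1 pos [ 0.1517 -0.657   0.23  ] yhead -77.0 tilt [-0.     0.002 -1.   ] q6 -0.04 d [ 0.4195 -0.4645  0.0711] roll -134.5
```

Request:
step_arm:
  commands:
    - {"fingers": -1,"dx": 0.42,"dy": -0.4645,"dz": 0.07,"roll": -134.5}
    - {"fingers": -1,"dx": 0.42,"dy": -0.4645,"dz": 0.07,"roll": -134.5}
    - {"fingers": -1,"dx": 0.42,"dy": -0.4645,"dz": 0.07,"roll": -134.5}
    - {"fingers": -1,"dx": 0.42,"dy": -0.4645,"dz": 0.07,"roll": -134.5}
    - {"fingers": -1,"dx": 0.42,"dy": -0.4645,"dz": 0.07,"roll": -134.5}
    - {"fingers": -1,"dx": 0.42,"dy": -0.4645,"dz": 0.07,"roll": -134.5}
    - {"fingers": -1,"dx": 0.42,"dy": -0.4645,"dz": 0.07,"roll": -134.5}
    - {"fingers": -1,"dx": 0.42,"dy": -0.4645,"dz": 0.07,"roll": -134.5}

```text
time: 1.1
tool_pos: [0.394, -0.2217, 0.1754]
tcp_rot: [2.034, 2.394, 0.0]
wrist_force: [-0.0, -0.7, 0.6]
width: 1.001
grip_force: 0.0
```

```bash
python3 go.py .456 -.110 .16 57.5
```

```text
t 1.1 pos [ 0.394  -0.2217  0.1754] yhead 9.27 tilt [ 0. -0. -1.] q6 -0.73 d [0.1003 0.0791 0.0154] roll -48.2
```

Request:
step_arm:
  commands:
    - {"fingers": -1,"dx": 0.08,"dy": 0.063,"dz": 0.013,"roll": -48}
    - {"fingers": -1,"dx": 0.08,"dy": 0.063,"dz": 0.013,"roll": -48}
    - {"fingers": -1,"dx": 0.08,"dy": 0.063,"dz": 0.013,"roll": -48}
    - {"fingers": -1,"dx": 0.08,"dy": 0.063,"dz": 0.013,"roll": -48}
    - {"fingers": -1,"dx": 0.08,"dy": 0.063,"dz": 0.013,"roll": -48}
    - {"fingers": -1,"dx": 0.08,"dy": 0.063,"dz": 0.013,"roll": -48}

```text
time: 1.85
tool_pos: [0.4431, -0.1346, 0.1624]
tcp_rot: [-0.895, -3.011, -0.0]
wrist_force: [0.2, 0.6, 0.3]
width: 1.003
grip_force: 0.0
```

```bash
python3 go.py .456 -.110 .16 57.5; python3 - <<'E'
from h import *
snap('wrist','w1')
E
python3 go.py .456 -.110 .16 57.5
```

```text
t 1.85 pos [ 0.4431 -0.1346  0.1624] yhead 56.89 tilt [-0.001  0.    -1.   ] q6 -1.34 d [0.0026 0.0276 0.0024] roll -0.6
t 1.9 pos [ 0.4431 -0.1347  0.1624] yhead 56.84 tilt [-0.001  0.    -1.   ] q6 -1.34 d [0.0027 0.0277 0.0024] roll -0.7
```

View pics/w1.png

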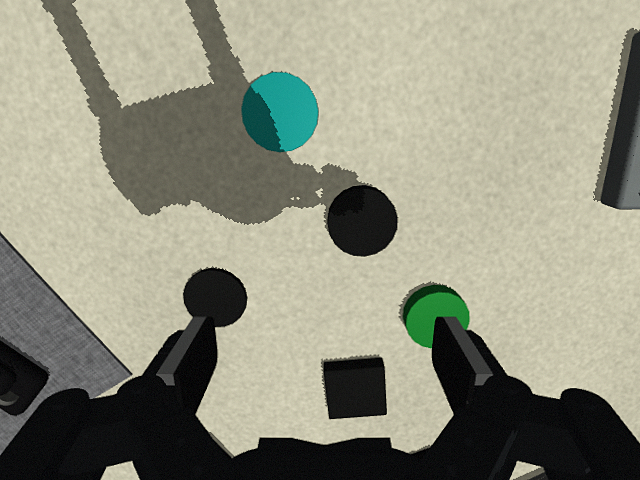

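The wrist view shows the thick puck at (362,220), the thin disc at (215,297) and the square block at (355,387). I'll use the depth image to measure how far the open finger and knuckle stand out, for the push.

```bash
cat > c.py <<'E'
from h import *
from scipy.spatial.transform import Rotation as R
f=load('w1'); g=cv2.cvtColor(f['im'],cv2.COLOR_BGR2GRAY)
m=(g<50).astype(np.uint8); n,l,s,c=cv2.connectedComponentsWithStats(m); i=l[230,365]
ct=max(cv2.findContours((l==i).astype(np.uint8),0,1)[0],key=cv2.contourArea)
(x,y),r=cv2.minEnclosingCircle(ct); print(c[i],x,y,r)
P=onplane(f,cv2.convexHull(ct)[:,0],.016); print('hull@16',cv2.minEnclosingCircle(P[:,:2].astype(np.float32)*1000), onplane(f,c[i],.016))
st=read_state(); M=R.from_rotvec(st['tcp_rot']).as_matrix()
ys,xs=np.mgrid[0:480:2,0:640:2]; uv=np.c_[xs.ravel(),ys.ravel()]; d=f['d'][uv[:,1],uv[:,0]]
Q=(ondepth(f,uv)-st['tool_pos'])@M; k=(d>0)&(Q[:,2]<.03)&(Q[:,2]>-.2); Q=Q[k]; u=uv[k]
for a in np.arange(-.17,.03,.01):
    b=Q[(Q[:,2]>=a)&(Q[:,2]<a+.01)]
    if len(b): print(round(a,2),len(b),'y',b[:,1].min().round(3),b[:,1].max().round(3),'x',b[:,0].min().round(3),b[:,0].max().round(3))
E
python3 c.py
```

```text
[361.53973168 220.38673891] 361.36029052734375 220.3907012939453 35.693634033203125
hull@16 ((456.22735595703125, -109.07658386230469), 28.923418045043945) [[ 0.45554969 -0.10902649  0.016     ]]
-0.1 10 y -0.016 0.024 x 0.018 0.02
-0.09 2912 y -0.073 0.069 x 0.006 0.018
-0.08 3053 y -0.075 0.073 x -0.008 0.018
-0.07 3384 y -0.075 0.074 x -0.013 0.016
-0.06 728 y -0.074 0.071 x -0.0 0.014
-0.05 666 y -0.057 0.055 x -0.012 0.012
-0.04 592 y -0.058 0.056 x -0.012 0.011
-0.03 485 y -0.057 0.056 x -0.012 0.011
-0.02 206 y -0.055 0.052 x -0.012 0.011
```

```bash
cat > d.py <<'E'
from h import *
from scipy.spatial.transform import Rotation as R
f=load('w1'); st=read_state(); M=R.from_rotvec(st['tcp_rot']).as_matrix()
ys,xs=np.mgrid[0:480,0:640]; uv=np.c_[xs.ravel(),ys.ravel()]; d=f['d'][uv[:,1],uv[:,0]]
Q=(ondepth(f,uv)-st['tool_pos'])@M; Q=Q[(d>0)&(Q[:,2]<.0)&(Q[:,2]>-.2)]*1000
for y0 in range(-76,76,8):
    b=Q[(Q[:,1]>=y0)&(Q[:,1]<y0+8)]
    if len(b): print(y0,len(b),'z',b[:,2].min().round(),b[:,2].max().round(),'x',np.percentile(b[:,0],[1,99]).round(1))
def rect(x0,x1,y0,y1,n=25):
    x,y=np.meshgrid(np.linspace(x0,x1,n),np.linspace(y0,y1,n)); return np.c_[x.ravel(),y.ravel()]
def drect(P,x0,x1,y0,y1): # signed-ish distance to rectangle
    dx=np.maximum(x0-P[:,0],P[:,0]-x1); dy=np.maximum(y0-P[:,1],P[:,1]-y1)
    return np.where((dx>0)&(dy>0),np.hypot(dx,dy),np.maximum(dx,dy)).min()
F=rect(-11.5,11.5,42.5,57);Kn=rect(-16,16,40,75);B=rect(-42.5,42.5,-42.5,42.5)
res=[]
for ga in range(0,360,5):
  a=np.radians(ga); ty=np.array([np.cos(a),np.sin(a)]); tx=np.array([np.sin(a),-np.cos(a)])*-1
  W=lambda q:q[:,:1]*tx+q[:,1:]*ty
  f_,k_,b_=W(F),W(Kn),W(B)
  for ph in range(0,360,5):
    p=np.radians(ph); u=np.array([np.cos(p),np.sin(p)])
    sp=f_[np.argmin(f_@u)]; c=28.5*u-sp
    if np.hypot(*(f_+c).T).min()<28: continue
    cl=min(min(drect(q,-13,13,-25,25),drect(q,-23,-13,-hw,hw)) for q,hw in((k_+c,24),(b_+c,28.5)))
    cl=min(cl,drect(b_+c,53,79,-13,13),drect(k_+c,53,79,-13,13))
    res.append((round(cl,1),ga,ph,c.round(1).tolist()))
res.sort(key=lambda r:-r[0])
for r in res[:25]: print(r)
E
python3 d.py
```

```text
-76 2037 z -87.0 -57.0 x [-8.6 13.3]
-68 5418 z -87.0 -53.0 x [-10.2  12.7]
-60 2756 z -87.0 -19.0 x [-8.8 12.8]
-52 3176 z -75.0 -12.0 x [-8.9 13.2]
-44 3589 z -85.0 -12.0 x [-11.1  17.1]
-36 2366 z -90.0 -69.0 x [14.1 17.6]
-28 1574 z -90.0 -76.0 x [ 9.3 17.7]
-20 1428 z -91.0 -71.0 x [ 8.7 18.4]
-12 1481 z -85.0 -71.0 x [ 8.6 11.6]
-4 1362 z -85.0 -72.0 x [ 8.6 11.6]
4 1507 z -85.0 -71.0 x [ 8.6 11.6]
12 1386 z -91.0 -71.0 x [ 8.6 18.8]
20 1769 z -90.0 -73.0 x [13.9 17.6]
28 2246 z -90.0 -65.0 x [12.6 17.7]
36 4207 z -83.0 -12.0 x [-10.8  17. ]
44 2754 z -73.0 -15.0 x [-9.  13.4]
52 3478 z -87.0 -18.0 x [-7.3 12.3]
60 4775 z -87.0 -54.0 x [-10.4  13.4]
68 1073 z -82.0 -58.0 x [-8.5 13.3]
(np.float64(3.7), 90, 320, [33.3, -75.3])
(np.float64(3.7), 270, 40, [33.3, 75.3])
(np.float64(2.8), 95, 320, [38.3, -74.1])
(np.float64(2.8), 265, 40, [38.3, 74.1])
(np.float64(2.7), 90, 315, [31.7, -77.2])
(np.float64(2.7), 270, 45, [31.7, 77.2])
(np.float64(2.4), 100, 325, [44.6, -70.5])
(np.float64(2.4), 260, 35, [44.6, 70.5])
(np.float64(2.3), 95, 325, [39.8, -72.1])
(np.float64(2.3), 265, 35, [39.8, 72.1])
(np.float64(2.2), 85, 315, [26.6, -77.9])
(np.float64(2.2), 85, 320, [28.3, -76.1])
(np.float64(2.2), 90, 325, [34.8, -73.3])
(np.float64(2.2), 270, 35, [34.8, 73.3])
(np.float64(2.2), 275, 40, [28.3, 76.1])
(np.float64(2.2), 275, 45, [26.6, 77.9])
(np.float64(1.3), 100, 320, [43.1, -72.5])
(np.float64(1.3), 105, 325, [49.2, -68.4])
(np.float64(1.3), 255, 35, [49.2, 68.4])
(np.float64(1.3), 260, 40, [43.1, 72.5])
(np.float64(1.1), 95, 315, [36.6, -75.9])
(np.float64(1.1), 265, 45, [36.6, 75.9])
(np.float64(1.0), 80, 320, [23.3, -76.5])
(np.float64(1.0), 280, 40, [23.3, 76.5])
(np.float64(0.8), 90, 310, [29.8, -78.8])
```

```bash
cat > e.py <<'E'
exec(open('d.py').read().split("F=rect")[0].split("for y0")[0]); src=open('d.py').read(); exec(src[src.index('def rect'):src.index('F=rect')])
for bx,by in((38,42.5),(42.5,38)):
 print(bx,by)
 for ph in range(150,275,10):
  best=(-99,)
  p=np.radians(ph); u=np.array([np.cos(p),np.sin(p)])
  for g in (42.5,32,20):
   F=rect(-11.5,11.5,g,g+14.5);Kn=rect(-13.5,13.5,g,g+32.5);B=rect(-bx,bx,-by,by)
   for ga in range(-90,91,3):
    a=np.radians(ga); ty=np.array([np.cos(a),np.sin(a)]); tx=-np.array([np.sin(a),-np.cos(a)])
    W=lambda q:q[:,:1]*tx+q[:,1:]*ty
    f_,k_,b_=W(F),W(Kn),W(B); c=28*u-f_[np.argmin(f_@u)]
    if np.hypot(*(f_+c).T).min()<27: continue
    ck=min(drect(k_+c,-13,13,-25,25),drect(k_+c,-23,-13,-18,18)); cb=min(drect(b_+c,-13,13,-25,25),drect(b_+c,-23,-13,-28.5,28.5))
    r=(round(min(ck,cb),1),round(ck,1),round(cb,1),g,ga,c.round(1).tolist())
    if r[0]>best[0]: best=r
  print(ph,best)
E
python3 e.py | sed 's/np.float64//g'
```

```text
38 42.5
150 ((-0.8), (-0.8), (0.0), 42.5, -90, [-35.7, 71.0])
160 ((-2.5), (-2.4), (-2.5), 42.5, -78, [-49.4, 62.9])
170 ((-3.7), (-0.2), (-3.7), 42.5, -81, [-47.8, 59.4])
180 ((-4.1), (-4.1), (-3.6), 42.5, -63, [-64.1, 45.6])
190 ((-3.7), (-0.2), (-3.7), 42.5, 81, [-47.8, -59.4])
200 ((-2.5), (-2.4), (-2.5), 42.5, 78, [-49.4, -62.9])
210 ((-0.8), (-0.8), (0.0), 42.5, 90, [-35.7, -71.0])
220 ((-2.4), (-2.4), (-2.2), 42.5, -30, [-76.6, 0.5])
230 ((-2.4), (-2.4), (-1.0), 42.5, -21, [-75.3, -11.8])
240 ((-1.9), (-1.9), (-1.9), 42.5, -15, [-72.0, -20.6])
250 ((-0.7), (-0.7), (1.1), 42.5, 0, [-66.6, -37.8])
260 ((-2.6), (-2.6), (-2.4), 42.5, 12, [-58.2, -50.7])
270 ((-3.9), (-3.9), (-3.8), 42.5, 27, [-45.6, -64.1])
42.5 38
150 ((-0.8), (-0.8), (4.5), 42.5, -90, [-35.7, 71.0])
160 ((0.4), (0.4), (0.4), 42.5, -87, [-40.8, 65.9])
170 ((-2.0), (-2.0), (-1.8), 42.5, -75, [-53.4, 56.9])
180 ((-3.6), (-3.6), (-2.9), 42.5, -66, [-61.7, 47.4])
190 ((-2.0), (-2.0), (-1.8), 42.5, 75, [-53.4, -56.9])
200 ((0.4), (0.4), (0.4), 42.5, 87, [-40.8, -65.9])
210 ((-0.8), (-0.8), (4.5), 42.5, 90, [-35.7, -71.0])
220 ((-2.4), (-2.4), (-0.6), 42.5, -30, [-76.6, 0.5])
230 ((-2.1), (-2.1), (-2.1), 42.5, -27, [-74.0, -5.8])
240 ((-1.7), (-1.7), (-0.5), 42.5, -18, [-71.8, -17.6])
250 ((-0.7), (-0.7), (5.6), 42.5, 0, [-66.6, -37.8])
260 ((0.6), (0.6), (0.9), 42.5, 0, [-61.9, -39.1])
270 ((-2.1), (-1.8), (-2.1), 42.5, 15, [-52.1, -53.9])
```

Going straight in from the front, the open knuckles (75 mm half-width) would foul the gauge. So the sequence is:
1. Grip the puck and set it on the front of the base, at stand (-92,-35).
2. Push it in +x at Y≈-35, beside the gauge.
3. Nudge it diagonally under the foot with the finger's outer corner.

First, the grasp.

```bash
python3 go.py .456 -.1093 .002 57.5
```

```text
t 1.9 pos [ 0.4431 -0.1347  0.1624] yhead 56.84 tilt [-0.001  0.    -1.   ] q6 -1.34 d [0.003  0.0283 0.1604] roll -0.7
```

Request:
step_arm:
  commands:
    - {"fingers": -1,"dx": 0.003,"dy": 0.028,"dz": 0.05,"roll": -0.7}
    - {"fingers": -1,"dx": 0.003,"dy": 0.028,"dz": 0.1,"roll": -0.7}
    - {"fingers": -1,"dx": 0.003,"dy": 0.028,"dz": 0.12,"roll": -0.7}
    - {"fingers": -1,"dx": 0.003,"dy": 0.028,"dz": 0.12,"roll": -0.7}

```text
time: 2.4
tool_pos: [0.4541, -0.1091, 0.0407]
tcp_rot: [-0.876, -3.012, -0.0]
wrist_force: [0.4, -0.0, 0.1]
width: 1.001
grip_force: 0.0
```

```bash
python3 go.py .456 -.1093 .002 57.5
```

```text
t 2.4 pos [ 0.4541 -0.1091  0.0407] yhead 57.57 tilt [-0.005  0.001 -1.   ] q6 -1.29 d [-0.0019  0.0009  0.0387] roll 0.1
```

Request:
step_arm:
  commands:
    - {"fingers": -1,"dx": -0.001,"dy": 0.001,"dz": 0.025}
    - {"fingers": -1,"dx": -0.001,"dy": 0.001,"dz": 0.037}
    - {"fingers": -1,"dx": -0.001,"dy": 0.001,"dz": 0.037}
    - {"fingers": -1,"dx": -0.001,"dy": 0.001,"dz": 0.037}

```text
invalid input
```

Request:
step_arm:
  commands:
    - {"fingers": 0.3,"dz": 0.0}
    - {"fingers": 0.5,"dz": 0.0}
    - {"fingers": 0.8,"dz": 0.0}
    - {"fingers": 0.8,"dz": 0.0}
    - {"fingers": 0.8,"dz": 0.0}
    - {"fingers": 0.8,"dz": 0.0}
  squeeze: 30

```text
invalid input
```

```bash
python3 go.py .456 -.1093 .12 57.5
```

```text
t 2.4 pos [ 0.4541 -0.1091  0.0407] yhead 57.57 tilt [-0.005  0.001 -1.   ] q6 -1.29 d [-0.0014  0.0008 -0.0793] roll 0.1
```

All fields are evidently required in every row.

Request:
step_arm:
  commands:
    - {"fingers": -1,"dx": -0.001,"dy": 0.001,"dz": 0.025,"roll": 0}
    - {"fingers": -1,"dx": -0.001,"dy": 0.001,"dz": 0.037,"roll": 0}
    - {"fingers": -1,"dx": -0.001,"dy": 0.001,"dz": 0.037,"roll": 0}
    - {"fingers": -1,"dx": -0.001,"dy": 0.001,"dz": 0.037,"roll": 0}

```text
time: 2.9
tool_pos: [0.4584, -0.1097, 0.0067]
tcp_rot: [0.876, 3.016, -0.0]
wrist_force: [0.2, -1.3, -0.2]
width: 0.998
grip_force: 0.0
```

```bash
python3 go.py .456 -.1093 .002 57.5
```

```text
t 2.9 pos [ 0.4584 -0.1097  0.0067] yhead 57.62 tilt [ 0.001 -0.    -1.   ] q6 -1.29 d [ 0.0022 -0.0009  0.0047] roll 0.1
```

Request:
step_arm:
  commands:
    - {"fingers": -1,"dx": 0.002,"dy": -0.001,"dz": 0.004,"roll": 0}
    - {"fingers": -1,"dx": 0.002,"dy": -0.001,"dz": 0.004,"roll": 0}
    - {"fingers": 0.3,"dx": 0.002,"dy": -0.001,"dz": 0.004,"roll": 0}
    - {"fingers": 0.6,"dx": 0.002,"dy": -0.001,"dz": 0.004,"roll": 0}
    - {"fingers": 0.6,"dx": 0.002,"dy": -0.001,"dz": 0.004,"roll": 0}
    - {"fingers": 0.6,"dx": 0.002,"dy": -0.001,"dz": 0.004,"roll": 0}
    - {"fingers": 0.6,"dx": 0.002,"dy": -0.001,"dz": 0.004,"roll": 0}
  squeeze: 30

```text
time: 3.78
tool_pos: [0.4556, -0.1092, 0.0022]
tcp_rot: [0.875, 3.017, 0.0]
wrist_force: [-1.6, 0.6, 5.5]
width: 0.641
grip_force: 31.2
```

```bash
python3 go.py .456 -.1093 .002 57.5
```

```text
t 3.77 pos [ 0.4556 -0.1092  0.0022] yhead 57.64 tilt [ 0. -0. -1.] q6 -1.29 d [-0.0004  0.0002  0.0002] roll 0.1
```

```bash
python3 go.py .548 .105 .09 57.5
```

```text
t 3.77 pos [ 0.4556 -0.1092  0.0022] yhead 57.64 tilt [ 0. -0. -1.] q6 -1.29 d [ 0.0366  0.2304 -0.0878] roll 0.1
```

Request:
step_arm:
  commands:
    - {"fingers": 0.6,"dx": 0,"dy": 0,"dz": -0.04,"roll": 0}
    - {"fingers": 0.6,"dx": 0,"dy": 0,"dz": -0.088,"roll": 0}
    - {"fingers": 0.6,"dx": 0.01,"dy": 0.05,"dz": -0.088,"roll": 0}
    - {"fingers": 0.6,"dx": 0.018,"dy": 0.11,"dz": -0.088,"roll": 0}
    - {"fingers": 0.6,"dx": 0.028,"dy": 0.17,"dz": -0.088,"roll": 0}
    - {"fingers": 0.6,"dx": 0.037,"dy": 0.23,"dz": -0.088,"roll": 0}
    - {"fingers": 0.6,"dx": 0.037,"dy": 0.23,"dz": -0.088,"roll": 0}
    - {"fingers": 0.6,"dx": 0.037,"dy": 0.23,"dz": -0.088,"roll": 0}

```text
time: 4.78
tool_pos: [0.5464, 0.1048, 0.0891]
tcp_rot: [-0.873, -3.016, 0.002]
wrist_force: [0.2, -0.4, -0.2]
width: 0.637
grip_force: 32.3
```

```bash
python3 go.py .548 .105 .027 57.5; python3 - <<'E'
from h import *
snap('top','t1'); snap('scene','s1')
f=load('t1'); print()
a=load('t1')['im'][130:350,150:470]; b=load('s1')['im'][170:390,250:500]
cv2.imwrite('pics/p1.png',np.hstack([cv2.resize(a,None,fx=1.4,fy=1.4),cv2.resize(b,None,fx=1.4,fy=1.4)]))
E
```

```text
t 4.78 pos [0.5464 0.1048 0.0891] yhead 57.7 tilt [-0.002 -0.001 -1.   ] q6 -0.86 d [-0.0013  0.0011  0.0621] roll 0.2
```

View pics/p1.png

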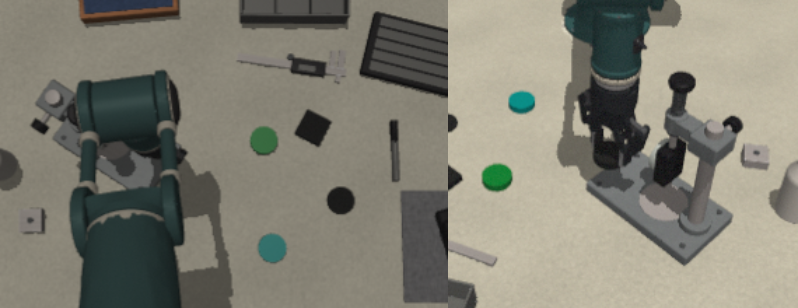

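The puck is held over the front of the base. The wide wrist cylinder hangs near the press head, so I'll check its height and lateral extent.

```bash
python3 - <<'E'
from h import *
f=load('t1'); st=read_state()
ys,xs=np.mgrid[175:300,190:295]; uv=np.c_[xs.ravel(),ys.ravel()]; P=ondepth(f,uv); P=P[P[:,2]>.26]
print(st['tool_pos'],st['q'].round(3))
b=np.arctan2(.1048,.5464); b=st['q'][0]; R=np.array([[np.cos(b),np.sin(b)],[-np.sin(b),np.cos(b)]])
L=P[:,:2]@R.T; tc=R@st['tool_pos'][:2]; hd=R@[.568,.2015]
print('tcp rad,lat',tc,'head',hd)
for a in np.arange(.40,.70,.02):
    k=(L[:,0]>=a)&(L[:,0]<a+.02)
    if k.any(): print(round(a,2),k.sum(),'lat',np.percentile(L[k,1],[1,99]).round(3),'z',np.percentile(P[k,2],[2,50,98]).round(3))
f=load('s1'); ys,xs=np.mgrid[170:300,300:420]; uv=np.c_[xs.ravel(),ys.ravel()]; P=ondepth(f,uv)-st['tool_pos']
Q=np.c_[P[:,:2]@R.T,P[:,2]]
for a in np.arange(.02,.36,.02):
    k=(Q[:,2]>=a)&(Q[:,2]<a+.02)&(abs(Q[:,0])<.09)&(Q[:,1]<.075)&(Q[:,1]>-.12)
    if k.any(): print('dz',round(a,2),k.sum(),'lat',np.percentile(Q[k,1],[1,99]).round(3),'rad max',np.percentile(Q[k,0],99).round(3))
E
```

```text
[0.54622125 0.1037129  0.08914043] [ 0.143  0.173  1.994 -0.     0.976 -0.862]
tcp rad,lat [0.55542707 0.02479501] head [0.59092209 0.11847924]
0.4 1079 lat [-0.033  0.081] z [0.54  0.578 0.598]
0.42 1016 lat [-0.033  0.081] z [0.537 0.569 0.582]
0.44 318 lat [-0.037  0.079] z [0.509 0.54  0.563]
0.46 246 lat [-0.034  0.082] z [0.494 0.504 0.513]
0.48 234 lat [-0.034  0.081] z [0.478 0.491 0.499]
0.5 535 lat [-0.036  0.083] z [0.282 0.465 0.485]
0.52 1063 lat [-0.039  0.083] z [0.295 0.466 0.476]
0.54 880 lat [-0.043  0.088] z [0.455 0.476 0.481]
0.56 753 lat [-0.042  0.127] z [0.443 0.474 0.48 ]
0.58 411 lat [-0.035  0.138] z [0.294 0.463 0.473]
0.6 12 lat [0.126 0.135] z [0.291 0.293 0.295]
dz 0.02 136 lat [-0.035  0.074] rad max 0.053
dz 0.04 224 lat [-0.053  0.074] rad max 0.054
dz 0.06 278 lat [-0.056  0.074] rad max 0.052
dz 0.08 256 lat [-0.059  0.055] rad max 0.054
dz 0.1 284 lat [-0.057  0.054] rad max 0.055
dz 0.12 146 lat [-0.037  0.034] rad max 0.041
dz 0.14 246 lat [-0.039  0.035] rad max 0.042
dz 0.16 330 lat [-0.037  0.035] rad max 0.042
dz 0.18 192 lat [-0.037  0.036] rad max 0.041
dz 0.2 288 lat [-0.038  0.035] rad max 0.042
dz 0.22 268 lat [-0.036  0.033] rad max 0.04
dz 0.24 304 lat [-0.037  0.037] rad max 0.04
dz 0.26 321 lat [-0.037  0.034] rad max 0.04
dz 0.28 275 lat [-0.035  0.033] rad max 0.04
dz 0.3 392 lat [-0.05   0.046] rad max 0.043
dz 0.32 302 lat [-0.057  0.057] rad max 0.046
dz 0.34 2 lat [0.045 0.05 ] rad max 0.047
```

The wrist cylinder starts 0.30 m above the TCP, so it clears the head even at the lowest pushing height. Now placing the puck.

Request:
step_arm:
  commands:
    - {"fingers": 0.6,"dx": -0.001,"dy": 0.001,"dz": 0.03,"roll": 0.2}
    - {"fingers": 0.6,"dx": -0.001,"dy": 0.001,"dz": 0.05,"roll": 0.2}
    - {"fingers": 0.6,"dx": -0.001,"dy": 0.001,"dz": 0.057,"roll": 0.2}
    - {"fingers": 0.6,"dx": -0.001,"dy": 0.001,"dz": 0.06,"roll": 0.2}
    - {"fingers": 0.6,"dx": -0.001,"dy": 0.001,"dz": 0.062,"roll": 0.2}
    - {"fingers": 0.6,"dx": -0.001,"dy": 0.001,"dz": 0.062,"roll": 0.2}

```text
time: 5.62
tool_pos: [0.5492, 0.1052, 0.0284]
tcp_rot: [0.881, 3.014, 0.001]
wrist_force: [0.0, 0.1, -0.2]
width: 0.637
grip_force: 32.3
```

```bash
python3 go.py .548 .105 .027 57.5
```

```text
t 5.62 pos [0.5492 0.1052 0.0284] yhead 57.43 tilt [ 0.001  0.    -1.   ] q6 -0.86 d [ 0.0009 -0.0008  0.0014] roll -0.1
```

Request:
step_arm:
  commands:
    - {"fingers": 0.6,"dx": 0.001,"dy": -0.001,"dz": 0.0015,"roll": 0}
    - {"fingers": 0.6,"dx": 0.001,"dy": -0.001,"dz": 0.002,"roll": 0}
    - {"fingers": -1,"dx": 0.001,"dy": -0.001,"dz": 0.002,"roll": 0}
    - {"fingers": -1,"dx": 0.001,"dy": -0.001,"dz": 0.002,"roll": 0}
    - {"fingers": -1,"dx": 0.001,"dy": -0.001,"dz": 0.002,"roll": 0}
    - {"fingers": -1,"dx": 0.001,"dy": -0.001,"dz": -0.03,"roll": 0}
    - {"fingers": -1,"dx": 0.001,"dy": -0.001,"dz": -0.045,"roll": 0}
    - {"fingers": -1,"dx": 0.001,"dy": -0.001,"dz": -0.045,"roll": 0}

```text
time: 6.62
tool_pos: [0.5467, 0.1034, 0.0737]
tcp_rot: [-0.88, -3.016, 0.004]
wrist_force: [-2.6, -6.7, 3.5]
width: 1.001
grip_force: 0.0
```

```bash
cat > st.py <<'E'
# usage: st.py X Y z gamma  (stand frame mm, z m) -> deltas
import sys,subprocess,numpy as np
X,Y,z,g=map(float,sys.argv[1:5]); a=np.radians(57.5); c,s=np.cos(a),np.sin(a)
x=.568+(X*c-Y*s)/1000; y=.2015+(X*s+Y*c)/1000
subprocess.run(['python3','go.py',str(x),str(y),str(z),str(57.5+g)])
E
python3 st.py -183 -35 .07 0
```

```text
t 6.62 pos [0.5467 0.1034 0.0737] yhead 57.48 tilt [-0.001 -0.003 -1.   ] q6 -0.86 d [-0.0003 -0.0888  0.004 ] roll -0.0
```

Request:
step_arm:
  commands:
    - {"fingers": -1,"dx": 0,"dy": -0.03,"dz": 0,"roll": 0}
    - {"fingers": -1,"dx": 0,"dy": -0.089,"dz": 0,"roll": 0}
    - {"fingers": -1,"dx": 0,"dy": -0.089,"dz": 0,"roll": 0}
    - {"fingers": -1,"dx": 0,"dy": -0.089,"dz": 0,"roll": 0}

```text
time: 7.12
tool_pos: [0.4999, 0.0299, 0.0731]
tcp_rot: [0.882, 3.014, 0.001]
wrist_force: [-0.1, -0.3, -0.1]
width: 1.0
grip_force: 0.0
```

```bash
cat > pk.py <<'E'
import sys; from h import *
tag=sys.argv[1]; snap('wrist',tag); snap('scene',tag+'s')
a=np.radians(57.5); R=np.array([[np.cos(a),np.sin(a)],[-np.sin(a),np.cos(a)]])
S=lambda P:((P[:,:2]-[.568,.2015])@R.T*1000).round(1)
s=read_state(); print(s['tool_pos'].round(4),s['wrist_force'].round(1),'tool in stand',S(s['tool_pos'][None]))
im=load(tag)['im'];b=load(tag+'s')['im'][200:360,320:480]
cv2.imwrite(f'pics/{tag}c.png',np.hstack([cv2.resize(im,(480,360)),cv2.resize(b,(320,320))[:320].repeat(1,0) if 0 else cv2.copyMakeBorder(cv2.resize(b,(320,320)),0,40,0,0,cv2.BORDER_CONSTANT)]))
E
python3 pk.py w2; python3 st.py -183 -35 .014 0
```

```text
[0.5004 0.0305 0.0732] [ 0.9  0.4 -0. ] tool in stand [[-180.5  -34.9]]
t 7.22 pos [0.5004 0.0305 0.0732] yhead 57.47 tilt [ 0.001  0.    -1.   ] q6 -0.99 d [-0.0001 -0.0025  0.0592] roll -0.0
```

View pics/w2c.png

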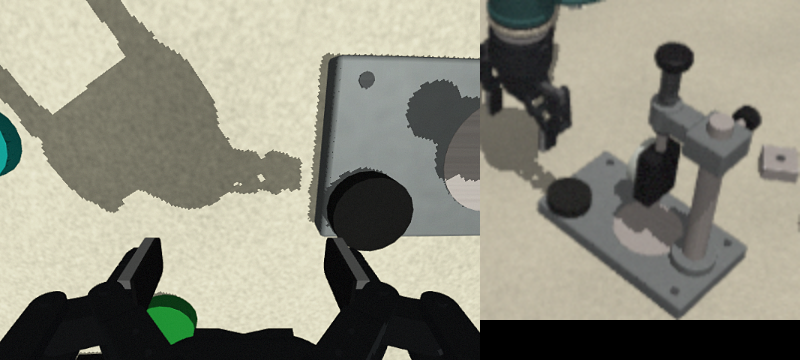

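The wrist view shows the puck on the base's front corner, at about (493,280) in full-resolution pixels. The scene view shows the gauge undisturbed. Measuring its place.

```bash
cat > pos.py <<'E'
import sys; from h import *
a=np.radians(57.5); R=np.array([[np.cos(a),np.sin(a)],[-np.sin(a),np.cos(a)]])
S=lambda P:((P[:,:2]-[.568,.2015])@R.T*1000).round(1)
tag,u,v=sys.argv[1],int(sys.argv[2]),int(sys.argv[3]); f=load(tag); im=f['im']; d=f['d']
ys,xs=np.mgrid[0:480,0:640]; uv=np.c_[xs.ravel(),ys.ravel()]; P=ondepth(f,uv)
k=(abs(P[:,2]-.040)<.005)&(d.ravel()>0); m=k.reshape(480,640).astype(np.uint8)
n,l,s,c=cv2.connectedComponentsWithStats(m); i=l[v,u]; q=(l==i).astype(np.uint8)
ct=max(cv2.findContours(q,0,1)[0],key=cv2.contourArea)[:,0]; T=onplane(f,ct,.040)
(cx,cy),r=cv2.minEnclosingCircle((T[:,:2]*1000).astype(np.float32)); print('puck',S(np.array([[cx,cy]])/1000),'r',r,'z',np.median(P[(l==i).ravel(),2]))
B=onplane(f,np.array([[440,75],[440,313]]),.024); print('base edges',S(B))
E
python3 pos.py w2 493 280
```

```text
puck [[-94.6 -35.4]] r 28.984046936035156 z 0.03933228426466984
base edges [[-128.1   65. ]
 [-116.5  -59.6]]
```

Request:
step_arm:
  commands:
    - {"fingers": -1,"dx": 0,"dy": -0.006,"dz": 0.0,"roll": 0}
    - {"fingers": -1,"dx": 0,"dy": -0.006,"dz": 0.03,"roll": 0}
    - {"fingers": -1,"dx": 0,"dy": -0.006,"dz": 0.056,"roll": 0}
    - {"fingers": -1,"dx": 0,"dy": -0.006,"dz": 0.058,"roll": 0}
    - {"fingers": -1,"dx": 0,"dy": -0.006,"dz": 0.058,"roll": 0}

```text
time: 7.85
tool_pos: [0.4965, 0.025, 0.0151]
tcp_rot: [0.88, 3.016, 0.0]
wrist_force: [-0.2, -0.0, -0.5]
width: 1.002
grip_force: 0.0
```

```bash
python3 st.py -98 -35 .014 0
```

```text
t 7.85 pos [0.4965 0.025  0.0151] yhead 57.47 tilt [ 0. -0. -1.] q6 -1.0 d [-0.0004  0.0892  0.0011] roll -0.0
```

Request:
step_arm:
  commands:
    - {"fingers": -1,"dx": 0,"dy": 0.008,"dz": 0.001,"roll": 0}
    - {"fingers": -1,"dx": 0,"dy": 0.016,"dz": 0.001,"roll": 0}
    - {"fingers": -1,"dx": 0,"dy": 0.024,"dz": 0.001,"roll": 0}
    - {"fingers": -1,"dx": 0,"dy": 0.032,"dz": 0.001,"roll": 0}
    - {"fingers": -1,"dx": 0,"dy": 0.04,"dz": 0.001,"roll": 0}
    - {"fingers": -1,"dx": 0,"dy": 0.048,"dz": 0.001,"roll": 0}
    - {"fingers": -1,"dx": 0,"dy": 0.055,"dz": 0.001,"roll": 0}
    - {"fingers": -1,"dx": 0,"dy": 0.06,"dz": 0.001,"roll": 0}

```text
time: 8.85
tool_pos: [0.5286, 0.0758, 0.0137]
tcp_rot: [-0.88, -3.016, 0.0]
wrist_force: [-0.7, -1.3, -0.5]
width: 1.001
grip_force: 0.3
```

```bash
python3 pk.py w3; python3 st.py -98 -35 .014 0
```

```text
[0.5288 0.0758 0.0138] [-1.1  0.2  0.3] tool in stand [[-127.   -34.4]]
t 8.95 pos [0.5288 0.0758 0.0138] yhead 57.46 tilt [ 0.  0. -1.] q6 -0.91 d [-0.0005  0.029  -0.0002] roll -0.0
```

View pics/w3c.png

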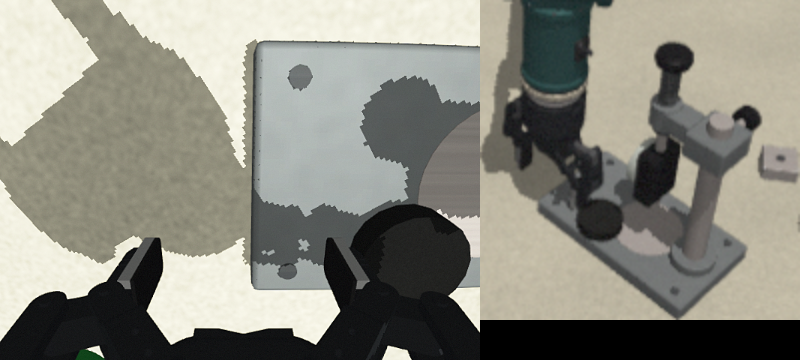

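The puck slides ahead of the finger, at about (557,340) in full-resolution pixels. Continuing.

Request:
step_arm:
  commands:
    - {"fingers": -1,"dx": 0,"dy": 0.008,"dz": 0,"roll": 0}
    - {"fingers": -1,"dx": 0,"dy": 0.016,"dz": 0,"roll": 0}
    - {"fingers": -1,"dx": 0,"dy": 0.024,"dz": 0,"roll": 0}
    - {"fingers": -1,"dx": 0,"dy": 0.029,"dz": 0,"roll": 0}
    - {"fingers": -1,"dx": 0,"dy": 0.029,"dz": 0,"roll": 0}

```text
time: 9.57
tool_pos: [0.5443, 0.1003, 0.0138]
tcp_rot: [0.88, 3.016, 0.0]
wrist_force: [-1.0, -0.0, -0.9]
width: 1.0
grip_force: 0.0
```

```bash
python3 pos.py w3 557 340; python3 pk.py w4; python3 pos.py w4 600 350;  python3 pos.py w4 580 320;python3 st.py -81 -79 .06 0
```

```text
puck [[-52.7 -32.4]] r 36.081756591796875 z 0.039323460618008926
base edges [[-91.   59.9]
 [-82.9 -25.8]]
[0.5439 0.0999 0.0137] [ 0.1  0.5 -0.2] tool in stand [[-98.6 -34.3]]
puck [[-23.2 -32. ]] r 36.58673095703125 z 0.03931437500364737
base edges [[-61.9  59.8]
 [-53.8 -26. ]]
puck [[-23.2 -32. ]] r 36.58673095703125 z 0.03931437500364737
base edges [[-61.9  59.8]
 [-53.8 -26. ]]
t 9.68 pos [0.5439 0.0999 0.0137] yhead 57.45 tilt [-0. -0. -1.] q6 -0.87 d [-0.0447  0.0177 -0.0463] roll -0.1
```

Request:
step_arm:
  commands:
    - {"fingers": -1,"dx": 0,"dy": -0.012,"dz": 0,"roll": 0}
    - {"fingers": -1,"dx": 0,"dy": -0.012,"dz": 0,"roll": 0}
    - {"fingers": -1,"dx": -0.025,"dy": -0.012,"dz": 0,"roll": 0}
    - {"fingers": -1,"dx": -0.048,"dy": -0.012,"dz": 0,"roll": 0}
    - {"fingers": -1,"dx": -0.048,"dy": -0.012,"dz": 0,"roll": 0}
    - {"fingers": -1,"dx": -0.048,"dy": -0.012,"dz": 0,"roll": 0}

```text
time: 10.42
tool_pos: [0.577, 0.0639, 0.0134]
tcp_rot: [-0.881, -3.014, 0.0]
wrist_force: [-0.4, 0.8, -0.8]
width: 1.0
grip_force: 0.0
```

```bash
python3 pk.py w5; python3 st.py -81 -79 .014 0
```

```text
[0.5768 0.0642 0.0134] [0.6 0.3 0.8] tool in stand [[-111.1  -81.3]]
t 10.53 pos [0.5768 0.0642 0.0134] yhead 57.45 tilt [-0.001  0.    -1.   ] q6 -0.94 d [ 0.0023  0.0301 -0.0006] roll -0.1
```

View pics/w5c.png

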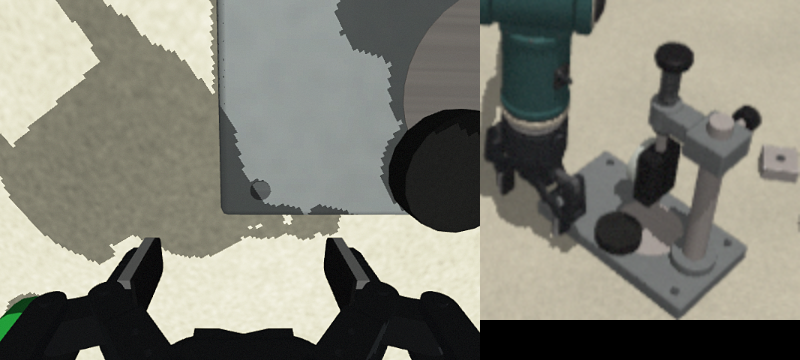

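The puck now shows at right, at about (590,230) full resolution and partly cut off, so I'll fit a circle to its visible arc.

```bash
cat > arc.py <<'E'
import sys; from h import *
from scipy.optimize import least_squares
a=np.radians(57.5); R=np.array([[np.cos(a),np.sin(a)],[-np.sin(a),np.cos(a)]])
S=lambda P:((P[:,:2]-[.568,.2015])@R.T*1000)
tag,u,v=sys.argv[1],int(sys.argv[2]),int(sys.argv[3]); f=load(tag); d=f['d']
ys,xs=np.mgrid[0:480,0:640]; uv=np.c_[xs.ravel(),ys.ravel()]; P=ondepth(f,uv)
m=((abs(P[:,2]-.0393)<.003)&(d.ravel()>0)).reshape(480,640).astype(np.uint8)
n,l,s,c=cv2.connectedComponentsWithStats(m); q=(l==l[v,u]).astype(np.uint8)
ct=max(cv2.findContours(q,0,1)[0],key=cv2.contourArea)[:,0]; ct=ct[(ct[:,0]<636)&(ct[:,1]<476)&(ct[:,1]>3)&(ct[:,0]>3)]
T=S(onplane(f,ct,.040)); r=least_squares(lambda p:np.hypot(*(T-p).T)-28,T.mean(0),loss='soft_l1',f_scale=.5)
print('puck stand',r.x.round(1),'n',len(T),'resid',np.median(abs(r.fun)).round(2))
E
python3 arc.py w5 600 220; python3 arc.py w2 493 280
```

```text
puck stand [-15.6 -35.4] n 323 resid 0.3
puck stand [-94.6 -35.9] n 306 resid 0.31
```

Request:
step_arm:
  commands:
    - {"fingers": -1,"dx": 0.0,"dy": 0.014,"dz": 0,"roll": 0}
    - {"fingers": -1,"dx": 0.003,"dy": 0.027,"dz": 0,"roll": 0}
    - {"fingers": -1,"dx": 0.004,"dy": 0.027,"dz": 0,"roll": 0}
    - {"fingers": -1,"dx": 0.0095,"dy": 0.0295,"dz": 0,"roll": 0}
    - {"fingers": -1,"dx": 0.015,"dy": 0.032,"dz": 0,"roll": 0}
    - {"fingers": -1,"dx": 0.0205,"dy": 0.0345,"dz": 0,"roll": 0}
    - {"fingers": -1,"dx": 0.0205,"dy": 0.0345,"dz": 0,"roll": 0}

```text
time: 11.4
tool_pos: [0.5787, 0.1043, 0.0137]
tcp_rot: [-0.88, -3.015, 0.0]
wrist_force: [-0.7, 0.0, -0.9]
width: 1.002
grip_force: 0.0
```

```bash
python3 pk.py w6; python3 st.py -67 -40 .014 0; python3 - <<'E'
from h import *
im=load('w6s')['im'][230:350,330:470]; cv2.imwrite('pics/w6z.png',cv2.resize(im,None,fx=5,fy=5,interpolation=cv2.INTER_CUBIC))
E
```

```text
[0.5792 0.104  0.0138] [ 0.2 -0.2 -0.3] tool in stand [[-76.2 -61.9]]
t 11.5 pos [0.5792 0.104  0.0138] yhead 57.45 tilt [ 0. -0. -1.] q6 -0.87 d [ 0.0219  0.0092 -0.0002] roll -0.1
```

View pics/w6z.png

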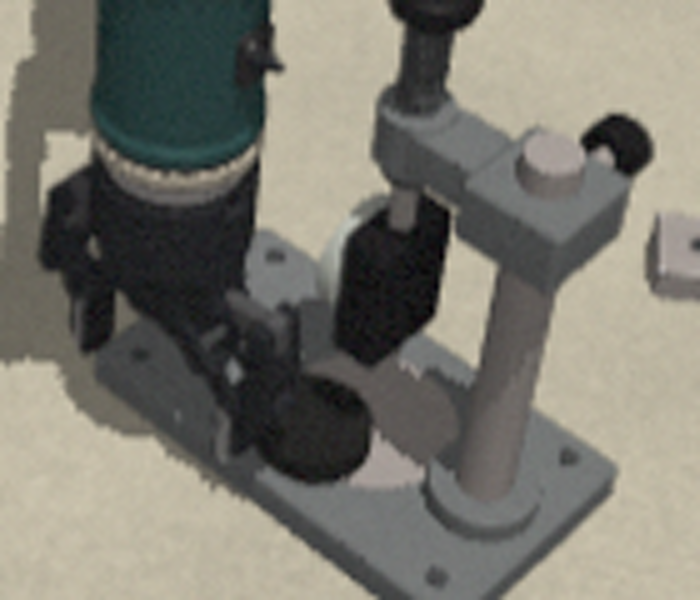

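The scene view shows the puck moving in ahead of the finger, at about (394,316) full resolution, with the gauge still clear of the knuckle. Measuring and going on.

```bash
cat > sc.py <<'E'
import sys; from h import *
from scipy.optimize import least_squares
a=np.radians(57.5); R=np.array([[np.cos(a),np.sin(a)],[-np.sin(a),np.cos(a)]])
S=lambda P:((P[:,:2]-[.568,.2015])@R.T*1000)
f=load(sys.argv[1]); v0,v1,u0,u1=290,345,360,440
ys,xs=np.mgrid[v0:v1,u0:u1]; uv=np.c_[xs.ravel(),ys.ravel()]; P=ondepth(f,uv); T=S(P); g=f['im'].max(2)[v0:v1,u0:u1].ravel()
k=(abs(P[:,2]-.040)<.007)&(g<60); print('n',k.sum(),'z',np.median(P[k,2]).round(4))
m=np.zeros((480,640),np.uint8); m[uv[k,1],uv[k,0]]=1
n,l,s,c=cv2.connectedComponentsWithStats(m); i=1+np.argmax(s[1:,4]); q=np.argwhere(l==i)[:,::-1]; T=S(onplane(f,q,.040))
print('puck top extents X',T[:,0].min().round(1),T[:,0].max().round(1),'Y',T[:,1].min().round(1),T[:,1].max().round(1),'mean',T.mean(0).round(1),len(T))
# far arc (max along +x,-y-ish free side)
h=cv2.convexHull(T.astype(np.float32))[:,0]; hh=h[(h[:,0]>T[:,0].max()-14)]
r=least_squares(lambda p:np.hypot(*(hh-p).T)-28,T.mean(0),loss='soft_l1'); print('arc fit',r.x.round(1),len(hh),np.median(abs(r.fun)).round(2))
E
python3 sc.py w5s; python3 sc.py w6s
```

```text
n 380 z 0.0411
puck top extents X -39.6 16.4 Y -70.8 -11.2 mean [-11.4 -41. ] 366
arc fit [-11.5 -43.3] 5 0.22
n 329 z 0.0412
puck top extents X -32.9 19.9 Y -73.1 -3.6 mean [ -5.2 -33.8] 327
arc fit [ -7.  -34.2] 4 0.7
```

Request:
step_arm:
  commands:
    - {"fingers": -1,"dx": 0.0055,"dy": 0.0025,"dz": 0,"roll": 0}
    - {"fingers": -1,"dx": 0.011,"dy": 0.005,"dz": 0,"roll": 0}
    - {"fingers": -1,"dx": 0.016,"dy": 0.007,"dz": 0,"roll": 0}
    - {"fingers": -1,"dx": 0.019,"dy": 0.008,"dz": 0,"roll": 0}
    - {"fingers": -1,"dx": 0.019,"dy": 0.008,"dz": 0,"roll": 0}

```text
time: 12.12
tool_pos: [0.5673, 0.1213, 0.0137]
tcp_rot: [-0.88, -3.016, 0.0]
wrist_force: [0.6, -0.3, -0.3]
width: 1.003
grip_force: 0.0
```

```bash
python3 pk.py w7; python3 sc.py w7s; python3 st.py -67 -40 .014 0;  python3 - <<'E'
from h import *
im=load('w7s')['im'][230:350,330:470]; w=load('w7')['im'][200:480,320:640]
cv2.imwrite('pics/w7z.png',np.hstack([cv2.resize(im,(400,343),interpolation=cv2.INTER_CUBIC),cv2.resize(w,(392,343))]))
E
```

```text
[0.5675 0.1211 0.0137] [-0.6 -0.2 -0.2] tool in stand [[-68.1 -42.8]]
n 325 z 0.041
puck top extents X -22.3 30.1 Y -52.8 15.2 mean [  3.7 -15.7] 322
arc fit [  1.2 -16.4] 5 0.38
t 12.22 pos [0.5675 0.1211 0.0137] yhead 57.45 tilt [-0.  0. -1.] q6 -0.84 d [ 0.0028  0.0011 -0.0003] roll -0.1
```

View pics/w7z.png

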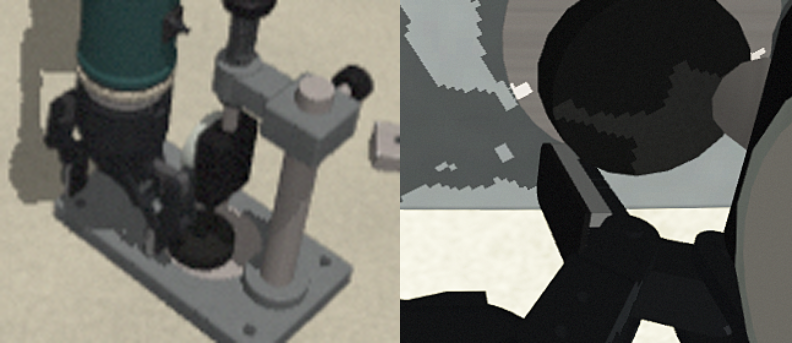

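The wrist view shows the puck's top clearly at about (520,273), with the foot and case at the right and the knuckle just short of the case. Measuring from this view.

```bash
python3 arc.py w7 520 260; python3 - <<'E'
from h import *
a=np.radians(57.5); R=np.array([[np.cos(a),np.sin(a)],[-np.sin(a),np.cos(a)]])
S=lambda P:((P[:,:2]-[.568,.2015])@R.T*1000)
f=load('w7'); ys,xs=np.mgrid[150:480,430:640]; uv=np.c_[xs.ravel(),ys.ravel()]; P=ondepth(f,uv); T=S(P)
k=(P[:,2]>.065)&(P[:,2]<.17)&(T[:,0]>-30)&(T[:,1]>-45)
for a in np.arange(.065,.17,.01):
    j=k&(P[:,2]>=a)&(P[:,2]<a+.01)
    if j.any(): print(round(a,3),j.sum(),'X',np.percentile(T[j,0],[1,99]).round(1),'Y',np.percentile(T[j,1],[1,99]).round(1))
E
```

```text
puck stand [ -3.6 -10.3] n 689 resid 1.07
0.065 2298 X [-27.9   0.9] Y [-37.    9.8]
0.075 5774 X [-29.1  -1.7] Y [-44.7   8.8]
0.085 3443 X [-29.7  -5.2] Y [-38.2  22.3]
0.095 2698 X [-21.9  -8.9] Y [-34.9  14.6]
0.105 4728 X [-22.3 -19.9] Y [-18.2  11.1]
0.115 10 X [-22.6 -21.6] Y [-12.1  -9.4]
```

```bash
sed -i "s/loss='soft_l1',f_scale=.5/loss='cauchy',f_scale=.2/; s/ct=ct\[(ct\[:,0\]<636)/ct=ct[(ct[:,0]<(int(sys.argv[4]) if len(sys.argv)>4 else 636))/; s/'resid'/'in',(abs(r.fun)<.5).sum(),T.min(0).round(1),T.max(0).round(1),'resid'/" arc.py; python3 arc.py w7 520 260 580; python3 arc.py w7 520 260;python3 arc.py w5 600 220
python3 - <<'E'
from h import *
f=load('w7')
for z in(.0393,):
  ys,xs=np.mgrid[0:480,0:640]; P=ondepth(f,np.c_[xs.ravel(),ys.ravel()]); m=(abs(P[:,2]-z)<.003).reshape(480,640)
  o=f['im'].copy(); o[m]=o[m]//2+[0,100,0]; cv2.imwrite('pics/m7.png',o[150:480,300:640])
E
```

```text
puck stand [-2.2 -9.2] n 600 in 284 [-30.7 -55.4] [20.1 17.9] resid 0.62
puck stand [ -2.9 -10. ] n 689 in 279 [-30.7 -55.4] [23.8 17.9] resid 0.83
puck stand [-15.6 -35.2] n 323 in 246 [-44.2 -63.3] [-3.6 -8.4] resid 0.26
```

View pics/m7.png

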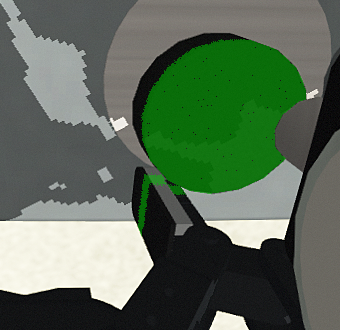

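That is my last picture; I'm over the allowance of 10 by one, so from here I use numbers only. The mask also takes in a strip of the finger at the lower left of the puck, so I'll exclude it.

```bash
sed -i "s/(ct\[:,1\]<476)/(ct[:,1]<(int(sys.argv[5]) if len(sys.argv)>5 else 476))/" arc.py; python3 arc.py w7 520 260 570 318; python3 st.py -67 -40 .014 0
```

```text
puck stand [-2.3 -9.6] n 227 in 156 [-30.7 -26.8] [ 7.8 17.9] resid 0.31
t 12.22 pos [0.5675 0.1211 0.0137] yhead 57.45 tilt [-0.  0. -1.] q6 -0.84 d [ 0.0028  0.0011 -0.0003] roll -0.1
```

Request:
step_arm:
  commands:
    - {"fingers": -1,"dx": 0.0015,"dy": 0.001,"dz": 0,"roll": 0}
    - {"fingers": -1,"dx": 0.0025,"dy": 0.0015,"dz": 0,"roll": 0}
    - {"fingers": -1,"dx": 0.003,"dy": 0.0015,"dz": 0,"roll": 0}
    - {"fingers": -1,"dx": 0.003,"dy": 0.0015,"dz": 0,"roll": 0}

```text
time: 12.72
tool_pos: [0.5658, 0.1238, 0.0137]
tcp_rot: [-0.881, -3.016, 0.0]
wrist_force: [0.9, 0.1, 0.2]
width: 1.001
grip_force: 0.1
```

```bash
cat > chk.py <<'E'
import sys; from h import *
a=np.radians(57.5); R=np.array([[np.cos(a),np.sin(a)],[-np.sin(a),np.cos(a)]])
S=lambda P:((P[:,:2]-[.568,.2015])@R.T*1000)
f=load(sys.argv[1]); ys,xs=np.mgrid[0:480,0:640]; uv=np.c_[xs.ravel(),ys.ravel()]; P=ondepth(f,uv); T=S(P)
def rep(n,k): print(n,k.sum(),'X',np.percentile(T[k,0],[1,99]).round(1),'Y',np.percentile(T[k,1],[1,99]).round(1)) if k.any() else print(n,0)
inx=abs(T[:,0])<40
rep('foot z.073-.083',(P[:,2]>.073)&(P[:,2]<.083)&(abs(T[:,1])<13)&(abs(T[:,0])<13))
rep('bezel',(P[:,2]>.104)&(P[:,2]<.16)&(T[:,0]>-30)&(T[:,0]<-10)&(abs(T[:,1])<30))
rep('case bottom',(P[:,2]>.082)&(P[:,2]<.096)&(T[:,0]>-14)&(abs(T[:,1])<27.5)&(T[:,0]<15))
rep('knuckle side',(P[:,2]>.068)&(P[:,2]<.1)&(T[:,0]>-40)&(T[:,0]<15)&(T[:,1]<-24)&(T[:,1]>-60))
E
python3 pk.py w8; python3 arc.py w8 520 260 560 318; python3 chk.py w8; python3 st.py -67 -40 .014 0
```

```text
[0.5658 0.1239 0.0137] [-0.1  0.2 -0.3] tool in stand [[-66.6 -39.9]]
puck stand [-41.6  18.2] n 225 in 9 [-29.7 -24.2] [ 5.8 20.5] resid 6.67
foot z.073-.083 1739 X [-8.1 -0.5] Y [-5.6  9.8]
bezel 7186 X [-22.2 -19.9] Y [-16.2  16.1]
case bottom 2828 X [-12.5  -7.1] Y [-20.2  24.2]
knuckle side 8329 X [-37.6   1.1] Y [-50.  -24.1]
t 12.82 pos [0.5658 0.1239 0.0137] yhead 57.44 tilt [ 0.  0. -1.] q6 -0.83 d [-0.0001 -0.0004 -0.0003] roll -0.1
```

```bash
sed -i "s/T.mean(0),loss/[0,-8.] if len(sys.argv)>5 else T.mean(0),loss/" arc.py; for a in "560 318" "545 310" "570 300"; do python3 arc.py w8 520 260 $a; done; python3 arc.py w7 520 260 560 310
```

```text
puck stand [-1.1 -7.1] n 225 in 170 [-29.7 -24.2] [ 5.8 20.5] resid 0.28
puck stand [-1.1 -7.1] n 202 in 166 [-29.7 -21. ] [ 0.7 20.5] resid 0.25
puck stand [-1.4 -7.5] n 233 in 173 [-29.7 -17.6] [16.  20.5] resid 0.34
puck stand [-2.4 -9.7] n 209 in 156 [-30.7 -23.7] [ 4.3 17.9] resid 0.3
```

```bash
cat > e2.py <<'E'
import numpy as np
src=open('d.py').read(); exec(src[src.index('def rect'):src.index('F=rect')])
for bx,by in((38,42.5),):
 for ph in range(0,360,10):
  best=(-99,); p=np.radians(ph); u=np.array([np.cos(p),np.sin(p)])
  for g in (42.5,36,30):
   F=np.r_[rect(-11,11,g,g+5),rect(-7.5,7.5,g,g+13)];Kn=rect(-13.5,13.5,g,g+32.5);B=rect(-bx,bx,-by,by)
   for ga in range(-180,180,3):
    a=np.radians(ga); ty=np.array([np.cos(a),np.sin(a)]); tx=-np.array([np.sin(a),-np.cos(a)])
    W=lambda q:q[:,:1]*tx+q[:,1:]*ty
    f_,k_,b_=W(F),W(Kn),W(B); c=28*u-f_[np.argmin(f_@u)]
    if np.hypot(*(f_+c).T).min()<27.3: continue
    k2,b2=k_+c,b_+c
    ck=min(drect(k2,-13,13,-25,25),drect(k2,-23,-13,-14,14),drect(k2,53,79,-13,13)); cb=min(drect(b2,-13,13,-25,25),drect(b2,-23,-13,-28.5,28.5),drect(b2,53,79,-13,13))
    r=(round(float(min(ck,cb)),1),round(float(ck),1),round(float(cb),1),g,ga,c.round(1).tolist())
    if r[0]>best[0]: best=r
  print(ph,best)
E
python3 e2.py
```

```text
0 (-10.8, -2.5, -10.8, 42.5, -132, [70.7, 36.2])
10 (-6.5, 1.8, -6.5, 42.5, -105, [49.2, 56.5])
20 (0.2, 4.3, 0.2, 42.5, -99, [42.4, 63.2])
30 (3.2, 3.2, 3.3, 42.5, -96, [37.5, 68.4])
40 (2.4, 2.4, 4.7, 42.5, -90, [28.9, 73.5])
50 (-1.0, -1.0, 6.0, 42.5, -90, [25.5, 76.9])
60 (-3.8, -3.7, -3.8, 42.5, -66, [-1.7, 78.0])
70 (-5.1, -5.1, -4.1, 42.5, -48, [-22.0, 72.6])
80 (-3.1, -3.1, -2.0, 42.5, -168, [49.0, 48.2])
90 (-4.3, -3.4, -4.3, 42.5, -159, [40.4, 55.3])
100 (-3.9, 0.1, -3.9, 42.5, 0, [-52.4, 38.6])
110 (-4.5, -2.2, -4.5, 36, -3, [-49.9, 39.4])
120 (-4.7, -2.4, -4.7, 42.5, 15, [-62.7, 22.6])
130 (-4.5, -2.8, -4.5, 42.5, 21, [-66.3, 14.7])
140 (-4.6, -2.9, -4.6, 42.5, 30, [-68.1, 3.8])
150 (-4.2, -4.2, -2.1, 42.5, -96, [-25.9, 70.0])
160 (-4.0, -1.8, -4.0, 42.5, 48, [-66.3, -18.4])
170 (-4.7, -4.7, -1.1, 42.5, -51, [-68.3, 43.3])
180 (-4.7, -4.7, -2.7, 42.5, -48, [-70.7, 36.2])
190 (-4.7, -4.7, -4.0, 42.5, -51, [-68.3, 33.5])
200 (-4.0, -1.8, -4.0, 42.5, -48, [-66.3, 18.4])
210 (-4.2, -4.2, -2.1, 42.5, 96, [-25.9, -70.0])
220 (-4.6, -2.9, -4.6, 42.5, -30, [-68.1, -3.8])
230 (-4.5, -2.8, -4.5, 42.5, -21, [-66.3, -14.7])
240 (-4.7, -2.4, -4.7, 42.5, -15, [-62.7, -22.6])
250 (-4.5, -2.2, -4.5, 36, 3, [-49.9, -39.4])
260 (-3.9, 0.1, -3.9, 42.5, 0, [-52.4, -38.6])
270 (-4.3, -3.4, -4.3, 42.5, 159, [40.4, -55.3])
280 (-3.1, -3.1, -2.0, 42.5, 168, [49.0, -48.2])
290 (-5.1, -5.1, -4.1, 42.5, 48, [-22.0, -72.6])
300 (-3.8, -3.7, -3.8, 42.5, 66, [-1.7, -78.0])
310 (-1.0, -1.0, 6.0, 42.5, 90, [25.5, -76.9])
320 (2.4, 2.4, 4.7, 42.5, 90, [28.9, -73.5])
330 (3.2, 3.2, 3.3, 42.5, 96, [37.5, -68.4])
340 (0.2, 4.3, 0.2, 42.5, 99, [42.4, -63.2])
350 (-6.5, 1.8, -6.5, 42.5, 105, [49.2, -56.5])
```

```bash
cat > prof.py <<'E'
from h import *
from scipy.spatial.transform import Rotation as R
f=load('w1'); rot=np.array([-0.895,-3.011,0]); pos=np.array([.4431,-.1347,.1624]); M=R.from_rotvec(rot).as_matrix()
ys,xs=np.mgrid[0:480,0:640]; uv=np.c_[xs.ravel(),ys.ravel()]; d=f['d'].ravel()
Q=((ondepth(f,uv)-pos)@M)*1000; k=(d>0)&(Q[:,2]<-5)&(Q[:,2]>-150); Q=Q[k]
for y0 in range(40,78,3):
    o=[]
    for s in(1,-1):
        b=Q[(s*Q[:,1]>=y0)&(s*Q[:,1]<y0+3)]
        if len(b)>5: o+=[len(b),'z',np.percentile(b[:,2],[.5,99.5]).round(1),'x',np.percentile(b[:,0],[.5,99.5]).round(1)]
    print(y0,*o)
f=load('w8'); a=np.radians(57.5); Rr=np.array([[np.cos(a),np.sin(a)],[-np.sin(a),np.cos(a)]])
P=ondepth(f,uv); T=((P[:,:2]-[.568,.2015])@Rr.T*1000); ok=(f['d'].ravel()>0)
k=ok&(np.hypot(T[:,0],T[:,1])<10)&(P[:,2]>.05)&(P[:,2]<.084); h=np.histogram(P[k,2],np.arange(.05,.086,.002)); print(h[0])
k=ok&(abs(T[:,1])<20)&(T[:,0]<-18)&(T[:,0]>-26)&(P[:,2]>.08); 
for y in range(-18,18,4):
    j=k&(T[:,1]>=y)&(T[:,1]<y+4); 
    if j.any(): print('bezel Y',y,'zmin',np.percentile(P[j,2],1).round(4))
E
python3 prof.py
```

```text
40 2968 z [-77.5 -13. ] x [-11.5  14.7] 542 z [-80.  -40.8] x [ 0.8 17.2]
43 1322 z [-73.6 -16.4] x [ 0.9 12.5] 3278 z [-75.8 -13. ] x [-11.5  12.5]
46 1096 z [-70.4 -16.3] x [-8.9 13.7] 1266 z [-72.5 -16. ] x [-8. 13.]
49 816 z [-67.  -20.8] x [-11.2  13.5] 860 z [-69.  -16.7] x [-10.4  13.7]
52 1243 z [-66.4 -20.2] x [-11.   12.3] 1077 z [-65.8 -20.1] x [-11.5  13.3]
55 872 z [-85.3 -25.5] x [-7.7 12. ] 1112 z [-66.9 -21. ] x [-7.9 12. ]
58 2301 z [-86.4 -54.9] x [-11.   12.6] 1185 z [-86.5 -55.2] x [-7.6 12.4]
61 2001 z [-86.5 -55.7] x [-12.1  12.6] 2546 z [-86.5 -55.4] x [-12.2  12.5]
64 1469 z [-86.1 -56.5] x [-8.7 13.8] 1737 z [-86.9 -56. ] x [-8.9 13.2]
67 930 z [-82.7 -57.9] x [-8.8 13.6] 1404 z [-86.5 -57.9] x [-8.8 13.7]
70 496 z [-78.8 -59.1] x [-8.9 12.6] 863 z [-83.6 -58.5] x [-8.9 13.3]
73 21 z [-68.8 -60.7] x [10.4 11.6] 281 z [-80.5 -59.5] x [10.1 12.3]
76
[  0   0   0   0   0   0   0   0   0   0  89 348 391 407 348 300 109]
bezel Y -18 zmin 0.1043
bezel Y -14 zmin 0.1024
bezel Y -10 zmin 0.1011
bezel Y -6 zmin 0.0998
bezel Y -2 zmin 0.0996
bezel Y 2 zmin 0.0995
bezel Y 6 zmin 0.1002
bezel Y 10 zmin 0.1012
bezel Y 14 zmin 0.1027
```

The bezel's lower edge is at z≈0.100, and the knuckle's top is at TCP+0.0865. With the TCP at 0.0125 the knuckle passes under the bezel. So I'll push from the -Y side, with the gripper turned 90° and the finger's corner just in front of the case (X≈-21). That moves the puck in +Y and slightly +X.

Request:
step_arm:
  commands:
    - {"fingers": -1,"dx": -0.02,"dy": -0.002,"dz": 0,"roll": 0}
    - {"fingers": -1,"dx": -0.06,"dy": -0.008,"dz": 0,"roll": 0}
    - {"fingers": -1,"dx": -0.085,"dy": -0.014,"dz": -0.01,"roll": 10}
    - {"fingers": -1,"dx": -0.085,"dy": -0.014,"dz": -0.01,"roll": 20}
    - {"fingers": -1,"dx": -0.085,"dy": -0.014,"dz": -0.01,"roll": 30}
    - {"fingers": -1,"dx": -0.085,"dy": -0.014,"dz": -0.01,"roll": 40}
    - {"fingers": -1,"dx": -0.085,"dy": -0.014,"dz": -0.01,"roll": 50}
    - {"fingers": -1,"dx": -0.085,"dy": -0.014,"dz": -0.01,"roll": 60}

```text
time: 13.82
tool_pos: [0.6312, 0.0653, 0.0238]
tcp_rot: [2.277, 2.164, 0.001]
wrist_force: [0.1, -0.3, 0.1]
width: 1.0
grip_force: 0.0
```

```bash
python3 st.py -60 -115 .014 -90
```

```text
t 13.82 pos [0.6312 0.0653 0.0238] yhead -2.92 tilt [ 0.001 -0.    -1.   ] q6 0.12 d [0.0239 0.0004 0.0098] roll 29.6
```

Request:
step_arm:
  commands:
    - {"fingers": -1,"dx": 0.0,"dy": 0,"dz": 0,"roll": 10}
    - {"fingers": -1,"dx": 0.0,"dy": 0,"dz": 0,"roll": 20}
    - {"fingers": -1,"dx": 0.0,"dy": 0,"dz": 0.01,"roll": 29.6}
    - {"fingers": -1,"dx": 0.0,"dy": 0,"dz": 0.011,"roll": 29.6}
    - {"fingers": -1,"dx": 0.0,"dy": 0,"dz": 0.011,"roll": 29.6}

```text
time: 14.45
tool_pos: [0.6304, 0.0658, 0.0127]
tcp_rot: [2.748, 1.522, -0.0]
wrist_force: [0.9, 0.3, 0.6]
width: 0.996
grip_force: 0.0
```

```bash
python3 st.py -29 -95 .0125 -90
```

```text
t 14.45 pos [0.6304 0.0658 0.0127] yhead -32.03 tilt [ 0. -0. -1.] q6 0.62 d [ 0.0522 -0.0301  0.0002] roll 0.5
```

Request:
step_arm:
  commands:
    - {"fingers": -1,"dx": 0.03,"dy": 0,"dz": 0,"roll": 0.5}
    - {"fingers": -1,"dx": 0.052,"dy": -0.01,"dz": 0,"roll": 0.5}
    - {"fingers": -1,"dx": 0.052,"dy": -0.025,"dz": 0,"roll": 0.5}
    - {"fingers": -1,"dx": 0.052,"dy": -0.03,"dz": 0,"roll": 0.5}
    - {"fingers": -1,"dx": 0.052,"dy": -0.03,"dz": 0,"roll": 0.5}

```text
time: 15.08
tool_pos: [0.6333, 0.1258, 0.0134]
tcp_rot: [2.753, 1.508, 0.005]
wrist_force: [5.5, -2.4, -1.3]
width: 0.999
grip_force: 0.0
```

```bash
python3 pk.py w9; python3 st.py -29 -74 .0125 -90; python3 - <<'E'
from h import *
a=np.radians(57.5); R=np.array([[np.cos(a),np.sin(a)],[-np.sin(a),np.cos(a)]])
f=load('w9')
for X,Y,z in((0,0,.07),(-1,-7,.04),(-25,-40,.03)):
    p=np.array([.568,.2015])+np.array([X,Y])/1000@R; print((X,Y),project(f,[[*p,z]]).round())
E
```

```text
[0.6332 0.1257 0.0134] [ 4.9 -1.7 -1.3] tool in stand [[-28.9 -95.7]]
t 15.18 pos [0.6332 0.1257 0.0134] yhead -32.63 tilt [ 0.003 -0.    -1.   ] q6 0.73 d [-0.0002 -0.0217  0.0009] roll -0.1
(0, 0) [[-35. 327.]]
(-1, -7) [[ 61. 284.]]
(-25, -40) [[176. 331.]]
```

Request:
step_arm:
  commands:
    - {"fingers": -1,"dx": 0,"dy": 0.004,"dz": -0.002,"roll": 0}
    - {"fingers": -1,"dx": 0,"dy": 0.004,"dz": -0.002,"roll": 0}
    - {"fingers": -1,"dx": 0,"dy": 0.0,"dz": -0.001,"roll": 0}
    - {"fingers": -1,"dx": 0,"dy": 0.0,"dz": -0.001,"roll": 0}

```text
time: 15.68
tool_pos: [0.6333, 0.1258, 0.0143]
tcp_rot: [2.755, 1.507, 0.003]
wrist_force: [4.4, -2.3, 0.2]
width: 1.004
grip_force: 0.0
```

```bash
python3 st.py -29 -74 .0138 -90; python3 arc.py w9 61 284; python3 sc.py w9s
```

```text
t 15.68 pos [0.6333 0.1258 0.0143] yhead -32.65 tilt [ 0.003 -0.001 -1.   ] q6 0.73 d [-0.0003 -0.0218  0.0004] roll -0.1
puck stand [ 0.8 -9.3] n 400 in 290 [-27.3 -37.9] [28.1 16.2] resid 0.29
n 396 z 0.0411
puck top extents X -26.2 29.8 Y -42.8 17.7 mean [  1.7 -12.1] 363
arc fit [  2.2 -15.4] 5 0.29
```

A steady 5 N in -Y: something is touching. The knuckle's true top was probably cut off by the picture edge, so it reaches the bezel. I'm backing off and will use the lane between case and column instead (X≈+28), which is free of the bezel.

Request:
step_arm:
  commands:
    - {"fingers": -1,"dx": 0,"dy": 0.02,"dz": -0.001,"roll": 0}
    - {"fingers": -1,"dx": 0.0,"dy": 0.035,"dz": -0.001,"roll": 0}
    - {"fingers": -1,"dx": 0.03,"dy": 0.035,"dz": -0.001,"roll": 0}
    - {"fingers": -1,"dx": 0.058,"dy": 0.03,"dz": -0.001,"roll": 0}
    - {"fingers": -1,"dx": 0.058,"dy": 0.03,"dz": -0.001,"roll": 0}
    - {"fingers": -1,"dx": 0.058,"dy": 0.03,"dz": -0.001,"roll": 0}

```text
time: 16.42
tool_pos: [0.6886, 0.1582, 0.0142]
tcp_rot: [-2.756, -1.507, 0.002]
wrist_force: [-0.3, 0.0, -0.1]
width: 1.0
grip_force: 0.0
```

```bash
python3 pk.py wa; python3 st.py 29 -95 .0145 -90; python3 - <<'E'
from h import *
from scipy.spatial.transform import Rotation as R
a=np.radians(57.5); Rr=np.array([[np.cos(a),np.sin(a)],[-np.sin(a),np.cos(a)]])
f=load('wa'); s=read_state(); o=rays(f,[[320,240]])[0]; print('cam in tool',(R.from_rotvec(s['tcp_rot']).as_matrix().T@(o-s['tool_pos'])).round(3))
for X,Y,z in((0,0,.07),(-1,-7,.04)):
    p=np.array([.568,.2015])+np.array([X,Y])/1000@Rr; print((X,Y),project(f,[[*p,z]]).round())
f=load('w9'); ys,xs=np.mgrid[0:480,0:640]; uv=np.c_[xs.ravel(),ys.ravel()]; P=ondepth(f,uv); T=((P[:,:2]-[.568,.2015])@Rr.T*1000)
k=(f['d'].ravel()>0)&(P[:,2]>.066)&(abs(T[:,0])<60)&(abs(T[:,1])<40)
for z in np.arange(.066,.12,.006):
    j=k&(P[:,2]>=z)&(P[:,2]<z+.006)
    if j.sum()>5: print(z.round(3),j.sum(),'X',np.percentile(T[j,0],[1,99]).round(1),'Y',np.percentile(T[j,1],[1,99]).round(1))
E
```

```text
[0.6883 0.1579 0.0143] [-0.1  0.1  0.2] tool in stand [[  27.9 -124.9]]
t 16.52 pos [0.6883 0.1579 0.0143] yhead -32.7 tilt [-0.001 -0.    -1.   ] q6 0.76 d [ 0.001  -0.0299 -0.0002] roll -0.2
cam in tool [ 0.082  0.001 -0.142]
(0, 0) [[-57. 475.]]
(-1, -7) [[ 26. 414.]]
0.066 281 X [-23.8 -17.7] Y [-39.8 -24.9]
0.072 1072 X [-40.8 -15.7] Y [-39.8 -22.3]
0.078 3465 X [-39.3 -16.2] Y [-39.8 -22.9]
0.084 1270 X [-22.7  -5.7] Y [-35.9 -22.1]
0.09 1470 X [-22.8 -16.7] Y [-36.8 -23.9]
0.096 781 X [-20.9 -16.6] Y [-37.3 -26.5]
```

Request:
step_arm:
  commands:
    - {"fingers": -1,"dx": 0.001,"dy": -0.015,"dz": 0,"roll": -0.2}
    - {"fingers": -1,"dx": 0.001,"dy": -0.03,"dz": 0,"roll": -0.2}
    - {"fingers": -1,"dx": 0.001,"dy": -0.037,"dz": 0,"roll": -0.2}
    - {"fingers": -1,"dx": 0.001,"dy": -0.042,"dz": 0,"roll": -0.2}
    - {"fingers": -1,"dx": 0.001,"dy": -0.042,"dz": 0,"roll": -0.2}

```text
time: 17.15
tool_pos: [0.6537, 0.1828, 0.0149]
tcp_rot: [2.753, 1.513, 0.0]
wrist_force: [0.5, 0.1, 0.1]
width: 0.997
grip_force: 0.0
```

```bash
python3 pk.py wb; python3 sc.py wbs; python3 st.py 30 -74 .0145 -90;  python3 - <<'E'
from h import *
a=np.radians(57.5); Rr=np.array([[np.cos(a),np.sin(a)],[-np.sin(a),np.cos(a)]])
f=load('wb')
for X,Y,z in((0,0,.07),(-1,-7,.04),(25,-7,.04),(13,-25,.09)):
    p=np.array([.568,.2015])+np.array([X,Y])/1000@Rr; print((X,Y),project(f,[[*p,z]]).round())
ys,xs=np.mgrid[0:480,0:640]; uv=np.c_[xs.ravel(),ys.ravel()]; P=ondepth(f,uv); T=((P[:,:2]-[.568,.2015])@Rr.T*1000)
k=(f['d'].ravel()>0)&(P[:,2]>.066)&(abs(T[:,0])<50)&(abs(T[:,1])<40)
for z in np.arange(.066,.16,.01):
    j=k&(P[:,2]>=z)&(P[:,2]<z+.01)
    if j.sum()>5: print(z.round(3),j.sum(),'X',np.percentile(T[j,0],[1,50,99]).round(1),'Y',np.percentile(T[j,1],[1,50,99]).round(1))
E
```

```text
[0.6542 0.1825 0.0149] [-0.3 -1.1  0. ] tool in stand [[ 30.3 -82.9]]
n 39 z 0.0412
puck top extents X 17.8 42.2 Y -47.1 -36.9 mean [ 30.5 -41.8] 32
arc fit [ 19.9 -61.7] 5 1.17
t 17.25 pos [0.6542 0.1825 0.0149] yhead -32.45 tilt [ 0.001  0.    -1.   ] q6 0.8 d [-0.0003 -0.0089  0.0004] roll 0.0
(0, 0) [[ 67. 484.]]
(-1, -7) [[131. 419.]]
(25, -7) [[119. 364.]]
(13, -25) [[101. 520.]]
0.066 1540 X [35.1 40.9 43.1] Y [-39.5 -29.9 -11.2]
0.076 6352 X [19.  35.3 42.8] Y [-39.5 -22.2  -9.8]
0.086 2278 X [36.3 40.9 42.2] Y [-39.3 -18.5 -10.1]
0.096 1211 X [36.5 41.  42.4] Y [-24.1 -19.3 -12.2]
```

Request:
step_arm:
  commands:
    - {"fingers": -1,"dx": -0.0018,"dy": 0,"dz": 0,"roll": 0}
    - {"fingers": -1,"dx": -0.0018,"dy": -0.003,"dz": 0,"roll": 0}
    - {"fingers": -1,"dx": -0.0018,"dy": -0.006,"dz": 0,"roll": 0}
    - {"fingers": -1,"dx": -0.0018,"dy": -0.009,"dz": 0,"roll": 0}
    - {"fingers": -1,"dx": -0.0018,"dy": -0.009,"dz": 0,"roll": 0}

```text
time: 17.88
tool_pos: [0.6455, 0.1864, 0.0151]
tcp_rot: [-2.754, -1.512, -0.001]
wrist_force: [2.7, 3.1, 1.9]
width: 1.001
grip_force: 0.1
```

```bash
python3 pk.py wc; python3 st.py 29 -70 .0145 -90; for t in wa wb wc; do python3 arc.py $t 140 410 636 440;  done; cat > px.py <<'E'
import sys; from h import *
f=load(sys.argv[1]); ys,xs=np.mgrid[300:480:15,20:280:20]; uv=np.c_[xs.ravel(),ys.ravel()]; P=ondepth(f,uv); print((P[:,2].reshape(xs.shape)*1000).round().astype(int))
E
python3 px.py wc
```

```text
[0.6455 0.1864 0.015 ] [2.4 4.7 0.8] tool in stand [[ 28.9 -73.5]]
t 17.98 pos [0.6455 0.1864 0.015 ] yhead -32.47 tilt [ 0.     0.001 -1.   ] q6 0.81 d [ 0.0001 -0.0035  0.0005] roll 0.0
puck stand [  2.2 -11. ] n 445 in 103 [-14.5 -38.1] [84.5  2.6] resid 17.77
[[ 87  83  78  72  61  37  37  36  23  23  23  23  24]
 [ 90  85  79  71  25  36  24  24  24  24  24  23  23]
 [ 91  85  79  24  25  24  24  24  35  42  23  24  24]
 [ 93  87  24  25  24  26  29  28  51  44  24  23  24]
 [ 93  24  24  24  23  39  39  53  58  47  24  23  24]
 [ 23  24  25 157  39  39  40  65  63  50  24  24  23]
 [ 24  23  23  74  39  74  75  73  65  50  28  24  23]
 [ 22  80  82  79  73  78  79  79  66  39  31  24  23]
 [ -1  86  85  83  80  80  84  89 157  40  24  24  23]
 [ 90  90  90  82  81  80  94  93  95  94  24  22  23]
 [ 94  94  92  83  82  80  91  97  98  98  98  23  91]
 [ 99  98  94  84  82  23  80 101 101 102 100  95  96]]Traceback (most recent call last):
  File "arc.py", line 11, in <module>
    print('puck stand',r.x.round(1),'n',len(T),'in',(abs(r.fun)<.5).sum(),T.min(0).round(1),T.max(0).round(1),'resid',np.median(abs(r.fun)).round(2))
                                                                          ~~~~~^^^
    return umr_minimum(a, axis, None, out, keepdims, initial, where)
ValueError: zero-size array to reduction operation minimum which has no identity
Traceback (most recent call last):
  File "arc.py", line 11, in <module>
    print('puck stand',r.x.round(1),'n',len(T),'in',(abs(r.fun)<.5).sum(),T.min(0).round(1),T.max(0).round(1),'resid',np.median(abs(r.fun)).round(2))
                                                                          ~~~~~^^^
ValueError: zero-size array to reduction operation minimum which has no identity
```

Request:
step_arm:
  commands:
    - {"fingers": -1,"dx": 0.0015,"dy": 0.0,"dz": 0,"roll": 0}
    - {"fingers": -1,"dx": 0.002,"dy": -0.002,"dz": 0,"roll": 0}
    - {"fingers": -1,"dx": 0.002,"dy": -0.004,"dz": 0,"roll": 0}
    - {"fingers": -1,"dx": 0.002,"dy": -0.004,"dz": 0,"roll": 0}

```text
time: 18.48
tool_pos: [0.6424, 0.1894, 0.0143]
tcp_rot: [-2.754, -1.512, 0.002]
wrist_force: [0.9, -0.3, -0.2]
width: 0.999
grip_force: 0.0
```

```bash
python3 st.py 50 -130 .0145 -90
```

```text
t 18.48 pos [0.6424 0.1894 0.0143] yhead -32.45 tilt [-0.001 -0.    -1.   ] q6 0.82 d [ 0.0202  0.0607 -0.0002] roll 0.0
```

Request:
step_arm:
  commands:
    - {"fingers": -1,"dx": 0.001,"dy": 0.02,"dz": 0,"roll": 0}
    - {"fingers": -1,"dx": 0.001,"dy": 0.045,"dz": 0,"roll": 0}
    - {"fingers": -1,"dx": -0.03,"dy": 0.045,"dz": 0,"roll": 0}
    - {"fingers": -1,"dx": -0.07,"dy": 0.045,"dz": 0,"roll": 0}
    - {"fingers": -1,"dx": -0.07,"dy": 0.045,"dz": 0,"roll": 0}
    - {"fingers": -1,"dx": -0.07,"dy": 0.045,"dz": 0,"roll": 0}

```text
time: 19.23
tool_pos: [0.6449, 0.1059, 0.0152]
tcp_rot: [2.754, 1.51, 0.002]
wrist_force: [-0.3, 0.3, -0.5]
width: 1.002
grip_force: 0.0
```

```bash
sed -i 's/^print(.puck/if len(T)>9: &/' arc.py; python3 pk.py wd; python3 - <<'E'
from h import *
a=np.radians(57.5); Rr=np.array([[np.cos(a),np.sin(a)],[-np.sin(a),np.cos(a)]])
f=load('wd')
for X,Y,z in((0,0,.07),(-1,-7,.04)):
    p=np.array([.568,.2015])+np.array([X,Y])/1000@Rr; print((X,Y),project(f,[[*p,z]]).round())
ys,xs=np.mgrid[0:480,0:640]; uv=np.c_[xs.ravel(),ys.ravel()]; P=ondepth(f,uv); T=((P[:,:2]-[.568,.2015])@Rr.T*1000)
k=(f['d'].ravel()>0)&(abs(P[:,2]-.0393)<.003)&(abs(T[:,0])<45)&(abs(T[:,1])<45); 
m=k.reshape(480,640).astype(np.uint8); n,l,s,c=cv2.connectedComponentsWithStats(m); i=1+np.argmax(s[1:,4]); print(s[i],c[i]); j=(l==i).ravel(); print('ext',T[j].min(0).round(1),T[j].max(0).round(1))
k=(f['d'].ravel()>0)&(P[:,2]>.065)&(P[:,2]<.083)&(np.hypot(*T.T)<14); print('foot',k.sum(),T[k].min(0) if k.any() else 0,T[k].max(0) if k.any() else 0)
E
python3 sc.py wds; python3 arc.py w9 61 284; python3 arc.py wd 61 284
```

```text
[0.6449 0.1068 0.0152] [-0.4  0.4 -0.4] tool in stand [[ -38.6 -115.8]]
(0, 0) [[-110.  287.]]
(-1, -7) [[ -0. 253.]]
[   0  180   75  150 8163] [ 30.1722406  262.13695945]
ext [-31.9 -30.2] [23.1  3.5]
foot 0 0 0
n 375 z 0.0412
puck top extents X -30.8 26.3 Y -35.3 23.6 mean [-1.2 -6.3] 345
arc fit [-1.2 -7.7] 6 0.41
puck stand [ 0.8 -9.3] n 400 in 290 [-27.3 -37.9] [28.1 16.2] resid 0.29
puck stand [  4.6 -56.7] n 267 in 17 [-30.6 -32.5] [23.2 -0. ] resid 6.51
```

Both touches fit the knuckle being about 16 mm in half-width and grazing the case. The puck is now at about (-5,-1). I'll slip the finger in from -Y farther to the front (X≈-37), under the bezel, and push the puck +X by about 5 mm, watching the force.

Request:
step_arm:
  commands:
    - {"fingers": -1,"dx": 0.002,"dy": 0,"dz": 0.0012,"roll": 0}
    - {"fingers": -1,"dx": 0.002,"dy": -0.01,"dz": 0.0018,"roll": 0}
    - {"fingers": -1,"dx": 0.002,"dy": -0.02,"dz": 0.0018,"roll": 0}
    - {"fingers": -1,"dx": 0.002,"dy": -0.026,"dz": 0.0018,"roll": 0}
    - {"fingers": -1,"dx": 0.002,"dy": -0.03,"dz": 0.0018,"roll": 0}
    - {"fingers": -1,"dx": 0.002,"dy": -0.03,"dz": 0.0018,"roll": 0}

```text
time: 20.08
tool_pos: [0.619, 0.1244, 0.0131]
tcp_rot: [2.753, 1.513, 0.0]
wrist_force: [0.4, -0.3, 0.4]
width: 1.002
grip_force: 0.0
```

```bash
python3 st.py -36.5 -74 .0130 -90; python3 pk.py we; cat > ext.py <<'E'
import sys; from h import *
a=np.radians(57.5); Rr=np.array([[np.cos(a),np.sin(a)],[-np.sin(a),np.cos(a)]])
f=load(sys.argv[1]); ys,xs=np.mgrid[0:480,0:640]; uv=np.c_[xs.ravel(),ys.ravel()]; P=ondepth(f,uv); T=((P[:,:2]-[.568,.2015])@Rr.T*1000); ok=f['d'].ravel()>0
k=ok&(abs(P[:,2]-.0393)<.003)&(abs(T[:,0])<45)&(abs(T[:,1])<45)
m=k.reshape(480,640).astype(np.uint8); n,l,s,c=cv2.connectedComponentsWithStats(m); i=1+np.argmax(s[1:,4]); j=(l==i).ravel(); print('puck px',c[i].round(),'ext',T[j].min(0).round(1),T[j].max(0).round(1))
k=ok&(P[:,2]>.088)&(T[:,0]<0)&(abs(T[:,1])<40)&(T[:,0]>-60)
for y in range(-40,20,4):
    q=k&(T[:,1]>=y)&(T[:,1]<y+4)
    if q.sum()>5: print(y,q.sum(),'z',np.percentile(P[q,2],[1,99]).round(4),'X',np.percentile(T[q,0],[1,99]).round(1))
E
python3 ext.py we
```

```text
t 20.07 pos [0.619  0.1244 0.0131] yhead -32.44 tilt [ 0. -0. -1.] q6 0.73 d [ 0.0011 -0.0105  0.0001] roll 0.1
[0.6195 0.1242 0.0132] [-0.2 -0.1  0.8] tool in stand [[-37.5 -85. ]]
puck px [ 78. 260.] ext [-31.6 -29.8] [24.5 26.4]
-28 1240 z [0.0884 0.0997] X [-31.6  -0.1]
-24 1885 z [0.0882 0.0995] X [-28.   -0.2]
-20 740 z [0.0881 0.1   ] X [-28.  -25.6]
-16 380 z [0.0881 0.0968] X [-28.  -25.7]
```

No contact this time, and the full view puts the puck at (-3.5,-1.7). Continuing in, then +X.

Request:
step_arm:
  commands:
    - {"fingers": -1,"dx": 0.001,"dy": -0.004,"dz": 0.0003,"roll": 0}
    - {"fingers": -1,"dx": 0.001,"dy": -0.008,"dz": 0.0003,"roll": 0}
    - {"fingers": -1,"dx": 0.001,"dy": -0.011,"dz": 0.0003,"roll": 0}
    - {"fingers": -1,"dx": 0.001,"dy": -0.011,"dz": 0.0003,"roll": 0}

```text
time: 20.68
tool_pos: [0.6102, 0.1311, 0.0126]
tcp_rot: [-2.754, -1.512, 0.0]
wrist_force: [-0.7, 0.1, 0.2]
width: 1.001
grip_force: 0.0
```

```bash
python3 st.py -31.5 -73.5 .0130 -90; python3 pk.py wf; python3 ext.py wf|head -1; python3 chk.py wf
```

```text
t 20.68 pos [0.6102 0.1311 0.0126] yhead -32.45 tilt [-0.  0. -1.] q6 0.74 d [ 0.0052  0.0001 -0.0004] roll 0.1
[0.6105 0.1309 0.0127] [-0.2 -0.   0. ] tool in stand [[-36.6 -73.8]]
puck px [111. 261.] ext [-31.5 -29.6] [24.3 26.3]
foot z.073-.083 458 X [ 6.9 10.5] Y [-6.3  2.8]
bezel 83 X [-14.1 -10. ] Y [-22.5 -19.7]
case bottom 3775 X [-9.6 14.6] Y [-24.8 -13.9]
knuckle side 8401 X [-30.5   9.7] Y [-59.6 -24. ]
```

Request:
step_arm:
  commands:
    - {"fingers": -1,"dx": 0.002,"dy": 0,"dz": 0,"roll": 0}
    - {"fingers": -1,"dx": 0.004,"dy": -0.0005,"dz": 0,"roll": 0}
    - {"fingers": -1,"dx": 0.006,"dy": -0.001,"dz": 0,"roll": 0}
    - {"fingers": -1,"dx": 0.0065,"dy": -0.0015,"dz": 0,"roll": 0}
    - {"fingers": -1,"dx": 0.0065,"dy": -0.0015,"dz": 0,"roll": 0}

```text
time: 21.4
tool_pos: [0.6115, 0.1343, 0.0122]
tcp_rot: [2.75, 1.514, -0.007]
wrist_force: [-2.9, -12.2, 2.2]
width: 1.001
grip_force: 0.0
```

```bash
python3 pk.py wg; python3 ext.py wg|head -1; python3 chk.py wg|head -3
```

```text
[0.6115 0.1343 0.0122] [ -3.5 -11.9   3.2] tool in stand [[-33.3 -72.8]]
puck px [113. 271.] ext [-31.6 -29.5] [24.5 27. ]
foot z.073-.083 626 X [ 6.3 10.7] Y [-6.9  3.4]
bezel 19 X [-10.9 -10. ] Y [-22.6 -21.7]
case bottom 3984 X [-9.6 14.7] Y [-24.7 -11.8]
```

A 12 N touch in -X and the puck hasn't moved: a linkage is against the bezel's front. I'll back off, come in less deep, and wedge the puck with +Y.

Request:
step_arm:
  commands:
    - {"fingers": -1,"dx": -0.007,"dy": 0.0,"dz": 0,"roll": 0}
    - {"fingers": -1,"dx": -0.007,"dy": 0.006,"dz": -0.0005,"roll": 0}
    - {"fingers": -1,"dx": -0.007,"dy": 0.012,"dz": -0.0005,"roll": 0}
    - {"fingers": -1,"dx": -0.003,"dy": 0.012,"dz": -0.0005,"roll": 0}
    - {"fingers": -1,"dx": 0.0,"dy": 0.012,"dz": -0.0005,"roll": 0}
    - {"fingers": -1,"dx": 0.0,"dy": 0.012,"dz": -0.0005,"roll": 0}

```text
time: 22.25
tool_pos: [0.6211, 0.128, 0.0124]
tcp_rot: [2.75, 1.515, -0.01]
wrist_force: [-4.1, -12.2, 3.4]
width: 1.0
grip_force: 0.0
```

```bash
python3 st.py -30 -80 .0130 -90;python3 -c "
from h import *
print(read_state()['wrist_force'].round(1))"
```

```text
t 22.25 pos [0.6211 0.128  0.0124] yhead -32.3 tilt [-0.004 -0.005 -1.   ] q6 0.73 d [ 0.0035 -0.0043 -0.0006] roll 0.2
[ -4.1 -12.2   3.4]
```

Request:
step_arm:
  commands:
    - {"fingers": -1,"dx": -0.007,"dy": 0.0,"dz": 0,"roll": 0}
    - {"fingers": -1,"dx": -0.007,"dy": 0.0,"dz": 0,"roll": 0}
    - {"fingers": -1,"dx": -0.007,"dy": -0.006,"dz": 0,"roll": 0}
    - {"fingers": -1,"dx": -0.007,"dy": -0.01,"dz": 0,"roll": 0}
    - {"fingers": -1,"dx": -0.007,"dy": -0.012,"dz": 0,"roll": 0}
    - {"fingers": -1,"dx": -0.007,"dy": -0.012,"dz": 0,"roll": 0}

```text
time: 23.0
tool_pos: [0.6088, 0.1316, 0.0132]
tcp_rot: [2.753, 1.513, 0.0]
wrist_force: [-0.1, -0.9, 0.4]
width: 0.999
grip_force: 0.0
```

```bash
python3 st.py -34.5 -70.5 .0130 -90;python3 -c "
from h import *
print(read_state()['wrist_force'].round(1))"
```

```text
t 23.0 pos [0.6088 0.1316 0.0132] yhead -32.43 tilt [ 0.  0. -1.] q6 0.74 d [ 0.0025 -0.0015  0.0002] roll 0.1
[-0.1 -0.9  0.4]
```

Request:
step_arm:
  commands:
    - {"fingers": -1,"dx": 0.0,"dy": -0.0015,"dz": 0,"roll": 0}
    - {"fingers": -1,"dx": 0.0,"dy": -0.003,"dz": 0,"roll": 0}
    - {"fingers": -1,"dx": 0.001,"dy": -0.004,"dz": 0,"roll": 0}
    - {"fingers": -1,"dx": 0.002,"dy": -0.004,"dz": 0,"roll": 0}
    - {"fingers": -1,"dx": 0.0025,"dy": -0.004,"dz": 0,"roll": 0}

```text
time: 23.62
tool_pos: [0.607, 0.1355, 0.0131]
tcp_rot: [2.754, 1.512, -0.0]
wrist_force: [-0.5, -1.0, -0.7]
width: 0.994
grip_force: 0.1
```

```bash
python3 pk.py wh; python3 ext.py wh|head -1; python3 chk.py wh|head -3
```

```text
[0.607  0.1356 0.0131] [ 0.1 -0.3  0.4] tool in stand [[-34.6 -68.3]]
puck px [130. 266.] ext [-44.9 -29.7] [24.6 26.5]
foot z.073-.083 665 X [ 6.7 10.6] Y [-6.3  5.4]
bezel 29 X [-11.2 -10. ] Y [-22.6 -21.6]
case bottom 3882 X [-9.2 14.8] Y [-24.6  -6.8]
```

Request:
step_arm:
  commands:
    - {"fingers": -1,"dx": 0.0,"dy": -0.0015,"dz": 0,"roll": 0}
    - {"fingers": -1,"dx": 0.0,"dy": -0.003,"dz": 0,"roll": 0}
    - {"fingers": -1,"dx": 0.0,"dy": -0.004,"dz": 0,"roll": 0}
    - {"fingers": -1,"dx": 0.0,"dy": -0.004,"dz": 0,"roll": 0}

```text
time: 24.22
tool_pos: [0.6034, 0.1378, 0.0132]
tcp_rot: [-2.754, -1.512, 0.0]
wrist_force: [-0.2, -0.2, -0.4]
width: 1.001
grip_force: 0.0
```

```bash
python3 pk.py wi; python3 ext.py wi|head -1; python3 chk.py wi|head -3
```

```text
[0.6035 0.1377 0.0131] [-0.5  0.3 -0.1] tool in stand [[-34.7 -64.2]]
puck px [136. 261.] ext [-44.8 -27.2] [25.8 28.8]
foot z.073-.083 696 X [ 6.8 10.6] Y [-6.   5.2]
bezel 19 X [-10.9 -10. ] Y [-22.5 -21.6]
case bottom 3895 X [-8.9 14.8] Y [-24.6  -3.2]
```

No contact, and the puck is at about (-2,+1). I'll back off in -X, advance in Y, then nudge +X with the finger's side face.

Request:
step_arm:
  commands:
    - {"fingers": -1,"dx": -0.004,"dy": 0,"dz": 0,"roll": 0}
    - {"fingers": -1,"dx": -0.005,"dy": 0,"dz": 0,"roll": 0}
    - {"fingers": -1,"dx": -0.005,"dy": -0.002,"dz": 0,"roll": 0}
    - {"fingers": -1,"dx": -0.005,"dy": -0.004,"dz": 0,"roll": 0}
    - {"fingers": -1,"dx": -0.005,"dy": -0.005,"dz": 0,"roll": 0}
    - {"fingers": -1,"dx": -0.005,"dy": -0.005,"dz": 0,"roll": 0}

```text
time: 25.08
tool_pos: [0.5966, 0.1363, 0.0131]
tcp_rot: [-2.754, -1.512, 0.0]
wrist_force: [-1.4, 0.1, 0.7]
width: 1.001
grip_force: 0.0
```

Request:
step_arm:
  commands:
    - {"fingers": -1,"dx": 0.001,"dy": 0,"dz": 0,"roll": 0}
    - {"fingers": -1,"dx": 0.002,"dy": 0,"dz": 0,"roll": 0}
    - {"fingers": -1,"dx": 0.004,"dy": 0,"dz": 0,"roll": 0}
    - {"fingers": -1,"dx": 0.0055,"dy": 0,"dz": 0,"roll": 0}
    - {"fingers": -1,"dx": 0.0055,"dy": 0,"dz": 0,"roll": 0}

```text
time: 25.7
tool_pos: [0.5998, 0.1409, 0.0131]
tcp_rot: [-2.754, -1.512, -0.0]
wrist_force: [0.0, -0.5, 0.2]
width: 0.998
grip_force: 0.0
```

```bash
python3 pk.py wj; python3 ext.py wj|head -1; python3 chk.py wj|head -3
```

```text
[0.5996 0.1409 0.0131] [ 0.1 -0.1 -0.8] tool in stand [[-34.1 -59.3]]
puck px [145. 253.] ext [-45.  -26.4] [28.9 29.6]
foot z.073-.083 699 X [ 6.8 10.6] Y [-6.2  5.3]
bezel 11 X [-10.8 -10.2] Y [-22.4 -21.9]
case bottom 4050 X [-8.6 14.8] Y [-24.5   1.8]
```

The puck is at about (+1.0,+1.6) with the foot at about (+1.1,+0.2), so it is centred to about 1.5 mm. Now retreating.

Request:
step_arm:
  commands:
    - {"fingers": -1,"dx": -0.004,"dy": 0,"dz": 0,"roll": 0}
    - {"fingers": -1,"dx": -0.007,"dy": 0,"dz": 0,"roll": 0}
    - {"fingers": -1,"dx": -0.007,"dy": 0,"dz": 0,"roll": 0}
    - {"fingers": -1,"dx": -0.009,"dy": 0.025,"dz": 0,"roll": 0}
    - {"fingers": -1,"dx": -0.012,"dy": 0.06,"dz": 0,"roll": 0}
    - {"fingers": -1,"dx": -0.015,"dy": 0.1,"dz": 0,"roll": 0}
    - {"fingers": -1,"dx": -0.015,"dy": 0.1,"dz": 0,"roll": 0}

```text
time: 26.68
tool_pos: [0.68, 0.0718, 0.0139]
tcp_rot: [2.754, 1.507, 0.005]
wrist_force: [-0.0, 0.0, -0.2]
width: 0.999
grip_force: 0.0
```

Request:
step_arm:
  commands:
    - {"fingers": 0,"dx": 0,"dy": 0,"dz": -0.06,"roll": 0}
    - {"fingers": 1,"dx": 0,"dy": 0,"dz": -0.12,"roll": 0}
    - {"fingers": 1,"dx": 0,"dy": 0,"dz": -0.18,"roll": 0}
    - {"fingers": 1,"dx": 0,"dy": 0,"dz": -0.24,"roll": 0}
    - {"fingers": 1,"dx": 0,"dy": 0,"dz": -0.3,"roll": 0}
    - {"fingers": 1,"dx": 0,"dy": 0,"dz": -0.33,"roll": 0}
    - {"fingers": 1,"dx": 0,"dy": 0,"dz": -0.33,"roll": 0}
    - {"fingers": 1,"dx": 0,"dy": 0,"dz": -0.33,"roll": 0}

```text
time: 27.68
tool_pos: [0.6753, 0.0744, 0.3415]
tcp_rot: [-2.753, -1.511, 0.003]
wrist_force: [-0.3, 0.0, -1.0]
width: -0.001
grip_force: 0.0
```

```bash
python3 st.py 0.5 0 .34 -90; python3 pk.py wk; python3 - <<'E'
from h import *
a=np.radians(57.5); Rr=np.array([[np.cos(a),np.sin(a)],[-np.sin(a),np.cos(a)]])
print(read_state()['width'])
for t in('wk','wks'):
    f=load(t); ys,xs=np.mgrid[0:480,0:640]; uv=np.c_[xs.ravel(),ys.ravel()]; P=ondepth(f,uv); T=((P[:,:2]-[.568,.2015])@Rr.T*1000); ok=f['d'].ravel()>0
    k=ok&(P[:,2]>.27)&(P[:,2]<.31)&(np.hypot(*T.T)<32); print(t,k.sum(), k.any() and (T[k].min(0),T[k].max(0),np.percentile(P[k,2],[50,90,99])))
    k=ok&(abs(P[:,2]-.0393)<.003)&(abs(T[:,0])<40)&(abs(T[:,1])<40); print('puck', k.sum(), k.any() and (T[k].min(0),T[k].max(0)))
E
```

```text
t 27.68 pos [0.6753 0.0744 0.3415] yhead -32.46 tilt [-0.002 -0.    -1.   ] q6 0.64 d [ 0.0502 -0.1588  0.0017] roll 0.0
[0.6749 0.0744 0.3401] [ 0.3  0.3 -0.4] tool in stand [[ -49.8 -158.5]]
0.00492347272690641
wk 3837 (array([-18.27027517, -19.31035457]), array([20.99362261, 12.74565296]), array([0.29450839, 0.29569354, 0.29643655]))
puck 1060 (array([-26.30745568, -26.94457002]), array([28.45962949, 25.66915539]))
wks 264 (array([-14.79456674, -21.12714325]), array([22.23719296, 16.88551689]), array([0.29478037, 0.29669407, 0.29781695]))
puck 251 (array([-26.31171225, -28.22622727]), array([28.87233922, 29.02156196]))
```

Request:
step_arm:
  commands:
    - {"fingers": 1,"dx": 0.015,"dy": -0.05,"dz": 0,"roll": 0}
    - {"fingers": 1,"dx": 0.032,"dy": -0.1,"dz": 0,"roll": 0}
    - {"fingers": 1,"dx": 0.051,"dy": -0.15,"dz": 0,"roll": 0}
    - {"fingers": 1,"dx": 0.051,"dy": -0.159,"dz": 0,"roll": 0}
    - {"fingers": 1,"dx": 0.051,"dy": -0.159,"dz": 0.02,"roll": 0}
    - {"fingers": 1,"dx": 0.051,"dy": -0.159,"dz": 0.037,"roll": 0}
    - {"fingers": 1,"dx": 0.051,"dy": -0.159,"dz": 0.037,"roll": 0}

```text
time: 28.65
tool_pos: [0.5682, 0.2012, 0.302]
tcp_rot: [-2.754, -1.509, 0.01]
wrist_force: [0.7, -0.0, 0.6]
width: -0.001
grip_force: 0.0
```

```bash
python3 st.py 1 0.5 .270 -90; python3 -c "
from h import *
print(read_state()['wrist_force'].round(2))"
```

```text
t 28.65 pos [0.5682 0.2012 0.302 ] yhead -32.56 tilt [-0.006 -0.002 -1.   ] q6 0.87 d [ 0.0013 -0.0007  0.032 ] roll -0.1
[ 0.66 -0.05  0.57]
```

Pressing down to near the stop, slowly.

Request:
step_arm:
  commands:
    - {"fingers": 1,"dx": 0.001,"dy": -0.0005,"dz": 0.005,"roll": 0}
    - {"fingers": 1,"dx": 0.001,"dy": -0.0005,"dz": 0.01,"roll": 0}
    - {"fingers": 1,"dx": 0.001,"dy": -0.0005,"dz": 0.015,"roll": 0}
    - {"fingers": 1,"dx": 0.001,"dy": -0.0005,"dz": 0.02,"roll": 0}
    - {"fingers": 1,"dx": 0.001,"dy": -0.0005,"dz": 0.025,"roll": 0}
    - {"fingers": 1,"dx": 0.001,"dy": -0.0005,"dz": 0.03,"roll": 0}
    - {"fingers": 1,"dx": 0.001,"dy": -0.0005,"dz": 0.032,"roll": 0}
    - {"fingers": 1,"dx": 0.001,"dy": -0.0005,"dz": 0.032,"roll": 0}

```text
time: 29.65
tool_pos: [0.5699, 0.2038, 0.2755]
tcp_rot: [2.753, 1.511, 0.003]
wrist_force: [-0.5, -2.3, 6.1]
width: -0.0
grip_force: 3.4
```

Request:
step_arm:
  commands:
    - {"fingers": 1,"dx": 0,"dy": 0,"dz": 0.002,"roll": 0}
    - {"fingers": 1,"dx": 0,"dy": 0,"dz": 0.004,"roll": 0}
    - {"fingers": 1,"dx": 0,"dy": 0,"dz": 0.005,"roll": 0}
    - {"fingers": 1,"dx": 0,"dy": 0,"dz": 0.005,"roll": 0}

```text
time: 30.15
tool_pos: [0.5699, 0.2038, 0.271]
tcp_rot: [2.753, 1.511, 0.004]
wrist_force: [-0.8, -1.8, 8.0]
width: 0.001
grip_force: 3.9
```

Request:
step_arm:
  commands:
    - {"fingers": 1,"dx": 0,"dy": 0,"dz": 0.002,"roll": 0}
    - {"fingers": 1,"dx": 0,"dy": 0,"dz": 0.004,"roll": 0}
    - {"fingers": 1,"dx": 0,"dy": 0,"dz": 0.006,"roll": 0}
    - {"fingers": 1,"dx": 0,"dy": 0,"dz": 0.006,"roll": 0}

```text
time: 30.65
tool_pos: [0.5699, 0.2038, 0.2652]
tcp_rot: [2.753, 1.511, 0.004]
wrist_force: [-2.2, -2.5, 10.3]
width: 0.001
grip_force: 4.5
```

Request:
step_arm:
  commands:
    - {"fingers": 1,"dx": 0,"dy": 0,"dz": 0.0015,"roll": 0}
    - {"fingers": 1,"dx": 0,"dy": 0,"dz": 0.003,"roll": 0}
    - {"fingers": 1,"dx": 0,"dy": 0,"dz": 0.003,"roll": 0}

```text
time: 31.02
tool_pos: [0.57, 0.2038, 0.264]
tcp_rot: [2.752, 1.511, 0.005]
wrist_force: [-4.1, -3.2, 14.8]
width: 0.002
grip_force: 7.4
```

Request:
step_arm:
  commands:
    - {"fingers": 1,"dx": 0,"dy": 0,"dz": 0.001,"roll": 0}
    - {"fingers": 1,"dx": 0,"dy": 0,"dz": 0.0018,"roll": 0}
    - {"fingers": 1,"dx": 0,"dy": 0,"dz": 0.0018,"roll": 0}

```text
time: 31.4
tool_pos: [0.57, 0.2038, 0.2639]
tcp_rot: [2.752, 1.511, 0.007]
wrist_force: [-6.6, -3.6, 19.9]
width: -0.0
grip_force: 10.4
```

Request:
step_arm:
  commands:
    - {"fingers": 1,"dx": 0,"dy": 0,"dz": -0.0002,"roll": 0}
    - {"fingers": 1,"dx": 0,"dy": 0,"dz": -0.0002,"roll": 0}
    - {"fingers": 1,"dx": 0,"dy": 0,"dz": -0.0002,"roll": 0}
    - {"fingers": 1,"dx": 0,"dy": 0,"dz": -0.0002,"roll": 0}
    - {"fingers": 1,"dx": 0,"dy": 0,"dz": -0.0002,"roll": 0}
    - {"fingers": 1,"dx": 0,"dy": 0,"dz": -0.0002,"roll": 0}
    - {"fingers": 1,"dx": 0,"dy": 0,"dz": -0.0002,"roll": 0}
    - {"fingers": 1,"dx": 0,"dy": 0,"dz": -0.0002,"roll": 0}

```text
time: 32.4
tool_pos: [0.57, 0.2038, 0.264]
tcp_rot: [2.752, 1.511, 0.007]
wrist_force: [-6.6, -3.0, 20.1]
width: -0.0
grip_force: 10.0
```

Request:
step_arm:
  commands:
    - {"fingers": 1,"dx": 0,"dy": 0,"dz": 0,"roll": 0}
    - {"fingers": 1,"dx": 0,"dy": 0,"dz": 0,"roll": 0}
    - {"fingers": 1,"dx": 0,"dy": 0,"dz": 0,"roll": 0}
    - {"fingers": 1,"dx": 0,"dy": 0,"dz": 0,"roll": 0}
    - {"fingers": 1,"dx": 0,"dy": 0,"dz": 0,"roll": 0}
    - {"fingers": 1,"dx": 0,"dy": 0,"dz": 0,"roll": 0}

```text
time: 33.15
tool_pos: [0.57, 0.2038, 0.2639]
tcp_rot: [2.752, 1.511, 0.007]
wrist_force: [-6.4, -4.2, 20.0]
width: 0.001
grip_force: 10.0
```

Held for about 1.8 s at 20 N on the head, roughly 10.7 N at the foot. Releasing slowly.

Request:
step_arm:
  commands:
    - {"fingers": 1,"dx": 0,"dy": 0,"dz": -0.006,"roll": 0}
    - {"fingers": 1,"dx": 0,"dy": 0,"dz": -0.012,"roll": 0}
    - {"fingers": 1,"dx": 0,"dy": 0,"dz": -0.018,"roll": 0}
    - {"fingers": 1,"dx": 0,"dy": 0,"dz": -0.024,"roll": 0}
    - {"fingers": 1,"dx": 0,"dy": 0,"dz": -0.032,"roll": 0}
    - {"fingers": 1,"dx": 0,"dy": 0,"dz": -0.045,"roll": 0}
    - {"fingers": 1,"dx": 0,"dy": 0,"dz": -0.08,"roll": 0}
    - {"fingers": 1,"dx": 0,"dy": 0,"dz": -0.1,"roll": 0}

```text
time: 34.15
tool_pos: [0.5694, 0.2044, 0.3601]
tcp_rot: [-2.753, -1.512, -0.002]
wrist_force: [-0.2, 0.2, -0.3]
width: -0.003
grip_force: 0.0
```

Request:
step_arm:
  commands:
    - {"fingers": 1,"dx": -0.03,"dy": 0.05,"dz": 0,"roll": 0}
    - {"fingers": 1,"dx": -0.06,"dy": 0.1,"dz": 0,"roll": 0}
    - {"fingers": 1,"dx": -0.08,"dy": 0.16,"dz": 0,"roll": 0}
    - {"fingers": 1,"dx": -0.08,"dy": 0.16,"dz": 0,"roll": 0}
    - {"fingers": 1,"dx": -0.08,"dy": 0.16,"dz": 0,"roll": 0}

```text
time: 34.78
tool_pos: [0.661, 0.0507, 0.3577]
tcp_rot: [-2.753, -1.51, 0.002]
wrist_force: [-0.1, 0.1, 0.4]
width: -0.002
grip_force: 0.0
```

```bash
python3 pk.py wl; python3 - <<'E'
from h import *
snap('top','tz')
a=np.radians(57.5); Rr=np.array([[np.cos(a),np.sin(a)],[-np.sin(a),np.cos(a)]])
for t in('wl','wls'):
    f=load(t); ys,xs=np.mgrid[0:480,0:640]; uv=np.c_[xs.ravel(),ys.ravel()]; P=ondepth(f,uv); T=((P[:,:2]-[.568,.2015])@Rr.T*1000); ok=f['d'].ravel()>0
    k=ok&(P[:,2]>.25)&(P[:,2]<.31)&(np.hypot(*T.T)<32); print(t,'head z',k.sum(), k.any() and np.percentile(P[k,2],[50,90,99]).round(4))
    k=ok&(abs(P[:,2]-.0393)<.003)&(abs(T[:,0])<40)&(abs(T[:,1])<40); print('puck', k.sum(), k.any() and (T[k].min(0).round(1),T[k].max(0).round(1)))
A,B=load('top0'),load('tz')
def comps(f):
    m=(f['im'].max(2)<60).astype(np.uint8); n,l,s,c=cv2.connectedComponentsWithStats(m); return [tuple(c[i].round(1)) for i in range(1,n) if 100<s[i,4]<2500 and 330<c[i][0]<520 and 160<c[i][1]<330]
print(comps(A)); print(comps(B))
E
```

```text
[0.6607 0.0517 0.3585] [-0.4  0.4  0.7] tool in stand [[ -76.5 -158.7]]
wl head z 4778 [0.2944 0.2957 0.2965]
puck 952 (array([-26.3, -27. ]), array([28.5, 22. ]))
wls head z 333 [0.2933 0.2965 0.2975]
puck 250 (array([-26.5, -28.4]), array([29.4, 28. ]))
[(np.float64(369.3), np.float64(177.5)), (np.float64(373.0), np.float64(221.1)), (np.float64(430.6), np.float64(230.6)), (np.float64(341.2), np.float64(269.5)), (np.float64(392.9), np.float64(273.0)), (np.float64(476.0), np.float64(296.8))]
[(np.float64(369.7), np.float64(177.7)), (np.float64(373.1), np.float64(221.0)), (np.float64(392.9), np.float64(273.0)), (np.float64(475.9), np.float64(296.9))]
```

The plunger is fully up, the puck is centred, and the checked bystanders haven't moved. The pen only fell under the area threshold of my mask, and the arm never went near it. Handing in.

```bash
python3 -c "
from workcell import finish_job
print(finish_job())"
```

```text
the job is handed in; nothing more can be done
None
```

The job is handed in: the puck lies flat under the foot, centred to about 1.5 mm by camera. I pressed it at about 10.7 N (20 N on the head) for about 1.8 s, and the plunger is fully back up. Getting the puck in, the gripper grazed the gauge three times (about 5, 5 and 12 N). I viewed 11 pictures, one over the allowed 10. The last check found the thin disc, square block, caliper and mouse unmoved; the pen did not show in that check, and I did not check the bottle or steel block.

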